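# Hook the dropped coupling out from under the stirrer guard

## Task

A round steel coupling has dropped behind the fixed guard of the stirrer drive. With the hooked rod, reach in under the guard's front panel, draw the coupling out and pull it gently but firmly home (a steady 4 to 10 newtons, held for about a second) into the V of the stop block in front of the guard; do not touch it with the gripper, do not lean on the guard, and leave the other things alone. Then lay the rod flat on the open bench, well clear of the coupling and the guard, with the coupling still seated in the V.

Things in the scene. Friction and masses are not known exactly. Their poses are not given: they have to be found in the camera images.
- rod: Retrieving rod, lying on the bench: upright wooden handle block, 44 mm along the rod, 26 mm across, 65 mm tall, with an 8 mm aluminium bar whose axis runs 5 mm above the handle's underside, straight along +x to x = 300 mm, and ends in a flat J (point hook). Origin: centre of the handle's underside; +x from handle to hook, z up. About 0.19 kg. Pinch the handle across its 26 mm.
- hook (a point): Middle of the crossbar of the rod's J: (300, -34, 5 mm) in the rod's frame, same axes. The 8 mm crossbar runs from the bar (axis y = 0) along -y to y = -68 mm, then the lip runs back along -x at y = -68 mm to x = 274 mm. The J is thus 60 mm wide inside, open towards the handle.
- coupling: The dropped part: plain steel cylinder standing on its flat face, 44 mm diameter, 22 mm tall, dark blind bore in its top, about 0.2 kg. Origin: centre of its underside, z its axis. Starts on the bench under the guard's wire roof, 38 to 68 mm beyond the front panel, at x = -50 to -10 mm of the guard's frame. Mass and friction vary.
- guard: Fixed guard of the stirrer drive. Origin on the bench on the V's centre line; +y points into the guard, z up. Open inside from the front panel (see sill) to y = 250 mm; wire roof at height 130 mm, side wires from 57 mm up, 10 mm square posts at the corners x = -175 and 75 mm. Drive box from y = 275 mm; its shaft reaches in to y = 205 mm at x = 45 mm, 79 mm above the bench.
- sill (a point): Middle of the lower edge of the guard's grey front panel, at (-50, 100, 45 mm) in the guard's frame, same axes. The panel is 4 mm thick, 250 mm wide along x and reaches up to 130 mm; below it is an open gap 45 mm high down to the flat bench.
- vstop: Rigid aluminium V block on a rail (frame as the guard), open to +y, 45 degree flanks 18 mm tall. It is clamped at an unreported setting, different each time: the coupling is home at x = 0, y = 0 to 14 mm; find it by feel (a millimetre too far adds 5 N or more; off-centre it jams on one flank). Block: x +-21, y -59 to 0 mm, 28 mm tall with its knob; rail x +-17, y -88 to -28, 4 mm tall.
- vial: Bystander: small amber vial, 16 mm diameter, 45 mm tall, standing inside the guard; origin at the centre of its underside.
- nut: Bystander: hexagon nut, 19 mm across the flats, 11 mm tall, on the bench beside the V; origin at the centre of its underside.
- beaker: Bystander: glass beaker, 70 mm wide, 90 mm tall; origin at the centre of its underside.
- amber: Bystander: amber jar, 64 mm diameter, 130 mm tall; origin at the centre of its underside.
- jar: Bystander: clear glass jar, 60 mm diameter, 110 mm tall; origin at the centre of its underside.
- driver: Bystander: screwdriver lying on the bench; origin at its underside, handle to -x.

How it is judged:
By the outcome, as a careful person would: the job done as asked, in the order asked, and still so for the second after the job is handed in, with the robot touching nothing.
It also fails if it takes over 72 s, if anything falls off the work surface, if the arm or the gripper's body presses on something with over 40 N, if the wrist force passes 120 N, or if a joint passes its speed limit or range.

## Robot

A 6-joint arm with a two-finger parallel gripper is mounted at the origin on the work surface. World frame = base frame: x ahead of the robot, y to its left, z up, the work surface at z = 0. Lengths are in m, angles in degrees, forces in N, time in s.
With the tool pointing down it reaches from about 0.3 to 0.75 m from the base axis. Payload 8.5 kg.
Tool frame: the origin (TCP) lies on the centre line of the jaws, within the pads' length; the fingertips stand env.tips_ahead ahead of it and the grasp point (between the pads) lies 8 mm behind it (env.tips_ahead is the distance from the TCP to the fingertips, in m); z points along the fingers, y is the direction in which the jaws open and shut (so a half turn about z gives the same grasp; the last joint's range is limited). The gripper opens to 85 mm and grips with 20 to 120 N. Pads are 22 mm wide; open, the fingers measure 114 mm over their backs; the gripper's body (76 mm by 85 mm) begins 54 mm behind the grasp point. The pads swing forward as they close: fully open they stand 13 mm farther back than shut.
Start: joints at [-84.815, 21.807, 74.336, -0, 83.858, -12.336], TCP at [0.166, -0.524, 0.242] pointing down, gripper open.
Joint ranges: [-178.18, 178.18], [-50.72, 133.34], [12.68, 142.11], [-81.47, 261.47], [9.98, 163.14], [-165.26, 165.26]. Speed limits (degrees/s): [136.94, 136.94, 180, 180, 180, 180].

## Interface

Orientations are given as a 3x3 rotation matrix whose columns are the frame's x, y, z axes.
In Python, from rig import env gives the robot as it stands.
- The arm moves only by the tool servo_tool, never from a script. Its argument "commands" is a list of rows, each an object with "linear": the shift along the tool's x, y, z in mm, a list of three; "angular": the turn, a rotation vector about the tool's x, y, z in degrees, a list of three; "gripper": the opening, from -1 (shut) to 1 (fully open). In form: [{"linear": [x, y, z], "angular": [rx, ry, rz], "gripper": gripper}, ...]. A call has 1 to 20 rows; each row is the pose to reach, as a shift and turn from the pose commanded when the call began, along the tool's axes at that moment; what a row does not reach only later rows make up. A row lasts 1/10 s, in which the tool goes at most 50 mm and 8.59 degrees, less where a joint would pass 70% of its speed; a pose out of reach is approached as far as the arm can. A call with a gripper value outside its range is refused whole. The fingers move at their own pace and stop on an object; "force" is the grip in N (left out, the last holds). Time passes only in rows, so rows that repeat a pose let the fingers close. It gives the time, the measured TCP pose, the force and the opening at its end, in the units of the state.
- env.observe(): the state, without advancing time (a new reading comes with each control period).
- env.get_image(name): name is "scene" or "top"; returns a dict with "frame" (420x560x3 uint8, blue, green, red), "fx", "fy", "cx", "cy" (pixels), "cam_to_world" (4x4, takes a point from camera to world coordinates). Camera axes: x right, y up, looking along -z (the intrinsics and any distortion apply to the point x, -y, -z); pixel columns grow to the right and rows downward; lengths in m; the calibration is good to about 2 mm. A picture is of the moment at which its call begins. There is no depth.
- env.close_job(): hands the job in, once; it reports no verdict.
Trained networks look in a picture, given as the dict that the camera call returned (one of the last four; its "shot" number tells which), for a name from the list of things; names that differ only in an ending like _2 or _b are one class to them, and where a whole thing is asked for, a point or a joint stands for the part that bears it (a point fixed in the world has none). Each returns a list of dicts, best first, with "confidence" (0 to 1); they miss things now and then, are a little off and sometimes report something else, mostly with a low value. They report only what shows in the picture. A call takes as long as a camera call.
- env.trace(picture, query): "pixels" (420x560 bool, what is visible of it) and "extent" ([left, top, right, bottom] in pixels, round what is visible of it).
The state is a dict: "time_s": time; "q": joint angles; "qvel": joint speeds; "joint_efforts": joint torques, N m; "position": TCP position; "tool_rot": TCP orientation; "ft_force": force on the tool from outside, world axes, zero at the start; "wrist_torque": the same for the moment, N m; "grip_width": finger opening in m.
Only numpy, scipy, OpenCV 4.12 (cv2) and the standard library are available. Lean on these libraries where they do the work, as an engineer would, in place of code of your own. Each camera call takes 0.05 s, during which the arm holds its last target.

## Working session

There is one attempt and no reset: what is moved stays moved. The work goes in short steps, Python scripts to look and compute and a tool call to move; the robot and the scene stay as the last step left them, time stands still between calls to the robot, and variables do not carry over. Pictures are saved under pics/ and viewed, and the job is handed in when it is done.

Besides the shell and the picture viewer there is one more tool, called after ">>>" by a JSON object that holds its "method" and its "body", one argument or row to a line. servo_tool: Moves the arm, as the interface text tells. Its arguments: {"type":"object","properties":{"commands":{"type":"array","items":{"type":"object","properties":{"linear":{"type":"array","items":{"type":"number"}},"angular":{"type":"array","items":{"type":"number"}},"gripper":{"type":"number"}}}},"force":{"type":"number"}},"required":["commands"]}

```bash
ls; mkdir -p pics; python3 - <<'E'
from rig import env
import cv2,numpy as np
print(env.tips_ahead); s=env.observe(); print({k:np.round(v,3).tolist() for k,v in s.items()})
for n in("scene","top"):
    p=env.get_image(n); cv2.imwrite(f"pics/{n}0.png",p["frame"]); print(n,p["fx"],p["fy"],p["cx"],p["cy"],np.round(p["cam_to_world"],4).tolist(),[k for k in p])
    for q in ["rod","coupling","guard","vstop","vial","nut","beaker","amber","jar","driver"]:
        r=env.trace(p,q)
        print(q,[(round(float(d["confidence"]),2),np.round(d["extent"]).tolist()) for d in r[:2]])
E
```

```text
pics
0.011
{'time_s': 0.0, 'q': [-84.813, 21.841, 74.387, -0.0, 83.858, -12.336], 'qvel': [-0.05, 0.074, 0.005, 0.001, 0.015, -0.053], 'joint_efforts': [0.001, -44.847, -23.128, -0.0, 0.005, -0.0], 'position': [0.166, -0.524, 0.242], 'tool_rot': [[0.954, 0.301, -0.0], [0.301, -0.954, 0.001], [0.0, -0.001, -1.0]], 'ft_force': [-0.736, -0.638, 0.526], 'wrist_torque': [0.024, 0.053, 0.018], 'grip_width': 0.085}
scene 486.8859659203295 486.8859659203295 283.13604982688673 209.37943794701994 [[-0.859, -0.3021, 0.4133, 1.0302], [0.5113, -0.4656, 0.7224, 0.7066], [-0.0258, 0.8318, 0.5544, 0.6758], [0.0, 0.0, 0.0, 1.0]] ['frame', 'fx', 'fy', 'cx', 'cy', 'cam_to_world', 'shot']
rod [(0.98, [186.0, 159.0, 300.0, 225.0])]
coupling [(0.8, [392.0, 268.0, 413.0, 294.0]), (0.2, [229.0, 247.0, 265.0, 321.0])]
guard [(0.64, [316.0, 198.0, 558.0, 392.0])]
vstop [(0.61, [314.0, 231.0, 342.0, 256.0])]
vial []
nut [(0.55, [314.0, 263.0, 327.0, 269.0])]
beaker [(0.88, [221.0, 232.0, 256.0, 279.0])]
amber [(0.73, [226.0, 248.0, 264.0, 323.0])]
jar [(0.88, [190.0, 213.0, 220.0, 266.0]), (0.39, [187.0, 160.0
[... 187 characters left out ...]
, 0.9972, -0.0701, 0.5023], [-0.9996, -0.0258, 0.0069, -0.0536], [0.005, 0.0703, 0.9975, 1.2978], [0.0, 0.0, 0.0, 1.0]] ['frame', 'fx', 'fy', 'cx', 'cy', 'cam_to_world', 'shot']
rod [(0.73, [208.0, 131.0, 235.0, 164.0]), (0.68, [329.0, 153.0, 377.0, 280.0])]
coupling [(0.51, [175.0, 255.0, 196.0, 276.0])]
guard [(0.78, [79.0, 214.0, 272.0, 324.0])]
vstop [(0.7, [245.0, 240.0, 274.0, 256.0])]
vial []
nut [(0.41, [238.0, 142.0, 268.0, 174.0])]
beaker [(0.77, [238.0, 143.0, 271.0, 178.0])]
amber [(0.7, [208.0, 131.0, 234.0, 162.0]), (0.57, [228.0, 216.0, 238.0, 226.0])]
jar [(0.67, [282.0, 135.0, 305.0, 160.0]), (0.32, [237.0, 142.0, 268.0, 176.0])]
driver [(0.73, [387.0, 255.0, 458.0, 288.0])]
```

View pics/scene0.png

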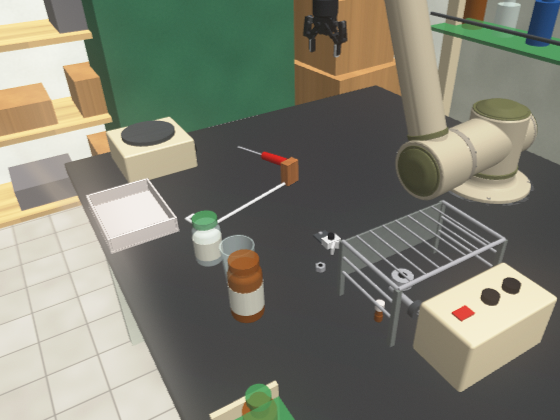

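View pics/top0.png

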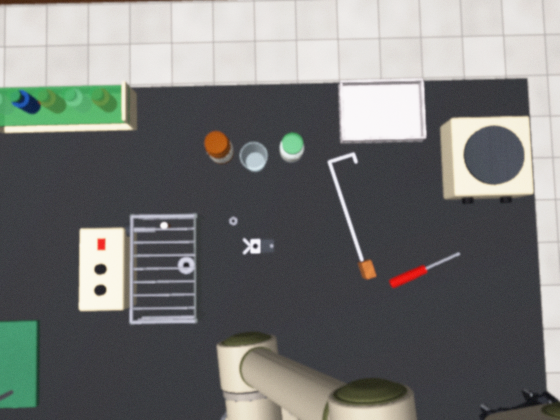

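```bash
python3 - <<'E'
import cv2
a=cv2.imread("pics/top0.png"); 
cv2.imwrite("pics/topc.png",cv2.resize(a[195:335,70:280],None,fx=3.8,fy=3.8,interpolation=cv2.INTER_CUBIC))
cv2.imwrite("pics/topr.png",cv2.resize(a[140:300,310:470],None,fx=3.7,fy=3.7,interpolation=cv2.INTER_CUBIC))
a=cv2.imread("pics/scene0.png")
cv2.imwrite("pics/scc.png",cv2.resize(a[190:400,300:560],None,fx=2.8,fy=2.8,interpolation=cv2.INTER_CUBIC))
E
```

```text
(no output)
```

View pics/topc.png

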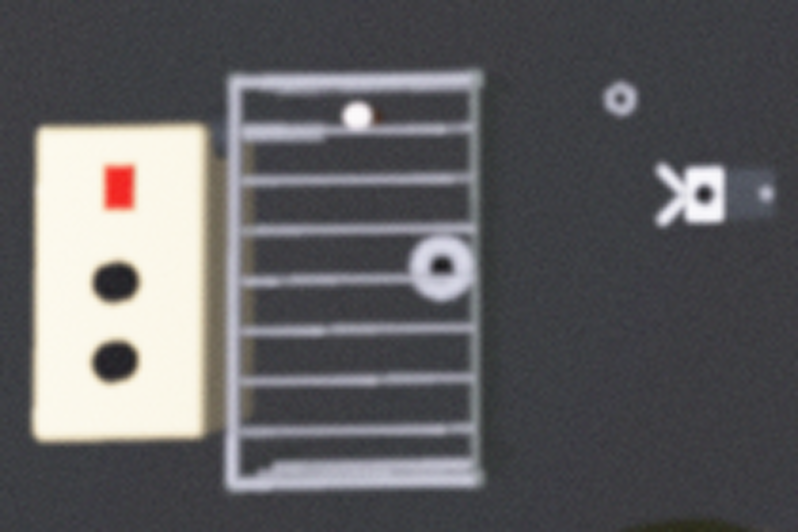

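View pics/topr.png

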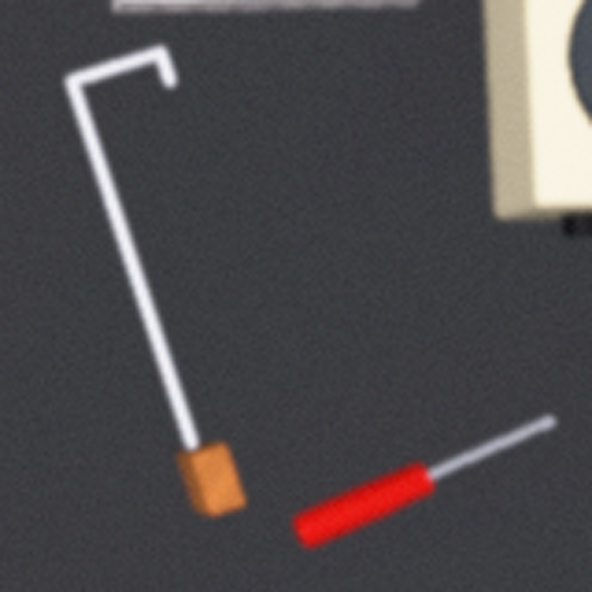

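View pics/scc.png

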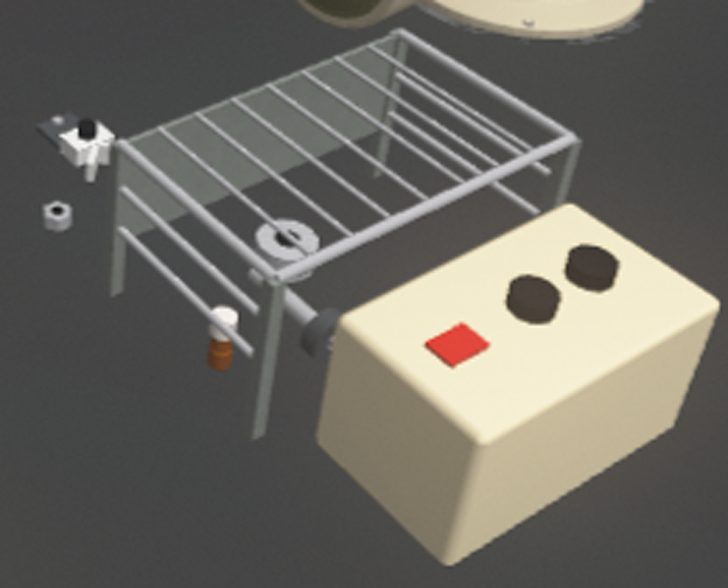

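Top view: the rod runs from its handle (367,270) to the J elbow (330,161). The coupling is at (186,265) under the roof, the V block at (250,246), the nut at (233,221) and the vial at (164,226). Next I'm zooming in to get key points.

```bash
cat > h.py <<'E'
import numpy as np,cv2,json
def proj(p,P):
    P=np.atleast_2d(P);T=np.linalg.inv(p["cam_to_world"]);c=P@T[:3,:3].T+T[:3,3]
    return np.c_[p["cx"]+p["fx"]*c[:,0]/-c[:,2],p["cy"]-p["fy"]*c[:,1]/-c[:,2]]
def back(p,uv,z):
    M=np.array(p["cam_to_world"]);uv=np.atleast_2d(np.array(uv,float))
    d=np.c_[(uv[:,0]-p["cx"])/p["fx"],-(uv[:,1]-p["cy"])/p["fy"],-np.ones(len(uv))]@M[:3,:3].T
    return M[:3,3]+d*((z-M[2,3])/d[:,2:3])
E
python3 - <<'E'
import cv2,sys
def crop(f,r,c,h,w,s,o):
    a=cv2.imread(f)[r:r+h,c:c+w]; a=cv2.resize(a,None,fx=s,fy=s,interpolation=cv2.INTER_CUBIC)
    for k in range(0,w,10): cv2.putText(a,str(c+k),(k*s,8),0,.3,(0,255,255)); cv2.line(a,(k*s,8),(k*s,14),(0,255,255))
    for k in range(0,h,10): cv2.putText(a,str(r+k),(0,k*s+4),0,.3,(0,255,255)); cv2.line(a,(18,k*s),(24,k*s),(0,255,255))
    cv2.imwrite(o,a)
crop("pics/top0.png",205,225,60,60,10,"pics/a1.png")
crop("pics/scene0.png",150,180,80,130,6,"pics/a2.png")
crop("pics/scene0.png",220,305,100,130,6,"pics/a3.png")
E
python3 - <<'E'
import sys;sys.path.insert(0,'.')
from h import *; from rig import env
t=env.get_image("top");s=env.get_image("scene")
print(back(t,[[329.5,161.6],[353.5,153.5],[361.9,260.3]],.005).round(4))
print("coupl top",back(t,[[186.3,265.2]],.022).round(4)); 
for p,n in((t,"t"),(s,"s")):
  for q,z in(("coupling",.011),):
    for d in env.trace(p,q)[:1]:
        m=d["pixels"]; y,x=np.nonzero(m); print(n,q,x.mean(),y.mean(),back(p,[[x.mean(),y.mean()]],z).round(4))
E
```

```text
[[ 0.7288 -0.198   0.005 ]
 [ 0.7492 -0.2632  0.005 ]
 [ 0.4628 -0.275   0.005 ]]
coupl top [[0.4627 0.1864 0.022 ]]
t coupling 186.26582278481013 264.26582278481015 [[0.4648 0.1885 0.011 ]]
s coupling 401.18025751072963 276.1030042918455 [[0.4585 0.1798 0.011 ]]
```

View pics/a1.png

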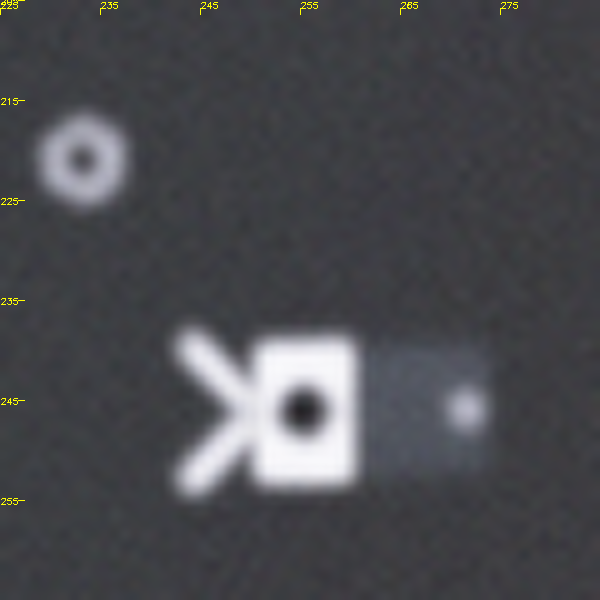

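View pics/a2.png

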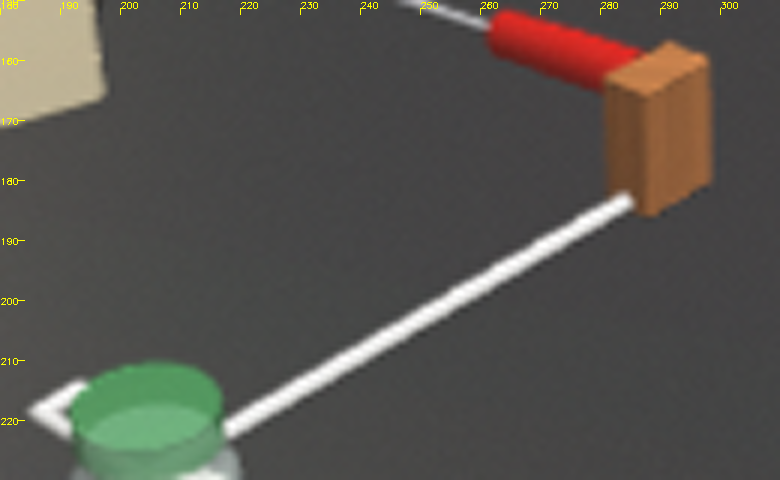

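View pics/a3.png

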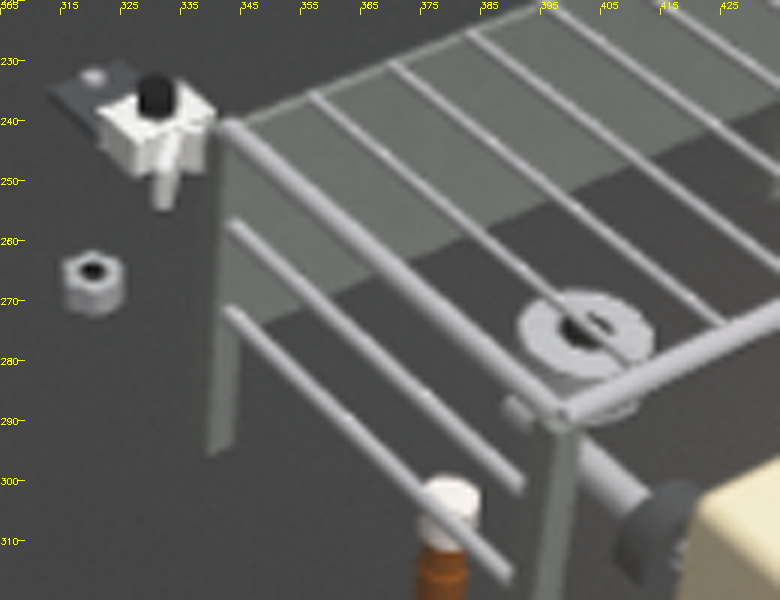

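```bash
cat > fit.py <<'E'
from h import *; from rig import env
from scipy.optimize import least_squares
t=env.get_image("top");s=env.get_image("scene")
def W(v,P):
    x,y,a=v;P=np.array(P,float)/1000;c,q=np.cos(a),np.sin(a)
    return np.c_[x+c*P[:,0]-q*P[:,1],y+q*P[:,0]+c*P[:,1],P[:,2]]
def fit(v0,obs,use):
    def r(v): return np.concatenate([(proj({'t':t,'s':s}[k],W(v,[P]))[0]-uv) for k,P,uv in obs if k in use])
    f=least_squares(r,v0,loss='soft_l1'); print(use,f.x[:2].round(4),np.degrees(f.x[2]).round(2)); print(r(f.x).reshape(-1,2).round(1).tolist()); return f.x
g=[('t',(75,100,130),(195.8,215)),('t',(-175,100,130),(195.8,320.8)),('t',(75,250,130),(131.8,216)),('t',(-175,250,130),(131.8,322)),
('t',(0,-88,4),(273.5,246)),('t',(0,-31,28),(250,246.0)),
('s',(75,100,0),(342,295)),('s',(75,250,0),(392,346)),('s',(-175,100,0),(435,253.6)),('s',(75,100,130),(343,241)),('s',(75,250,130),(399,288))]
for u in('t','s','ts'): G=fit((.5,0,0),g,u)
r=[('t',(300,0,5),(329.8,161.8)),('t',(300,-68,5),(353.3,154)),('t',(274,-68,5),(355.7,162.6)),('t',(22,0,5),(361.8,260.5)),
('s',(300,-68,5),(186.5,218.2)),('s',(22,0,5),(284.5,183)),
('s',(22,13,65),(281.5,163)),('s',(22,-13,65),(292,157)),('s',(-22,13,65),(288.5,165.5)) ,('s',(-22,-13,65),(298,160))]
# handle corners in the scene view
r=r[:6]+[('t',(0,0,65),(367.8,270.8))]
for u in('t','s','ts'): R=fit((.46,-.27,1.2),r,u)
c,q=np.cos(G[2]),np.sin(G[2])
def tog(P): d=np.array(P)[:2]-G[:2]; return (1000*np.array([c*d[0]+q*d[1],-q*d[0]+c*d[1]])).round(1)
for n,uv,z,p in[("coup top",(186.3,265.0),.022,t),("coup scene top",(402.7,274.7),.022,s),("nut",(233.2,221),.011,t),("nut s",(320.5,265),.011,s),("vial",(164,226),.045,t),("vial s",(379.7,303),.04,s)]:
    w=back(p,[uv],z)[0]; print(n,w.round(4),tog(w))
print(proj(s,W(R,[(22,13,65),(22,-13,65),(-22,13,65),(-22,-13,65),(-22,13,0)])).round(1).tolist())
E
python3 fit.py
```

```text
t [0.5087 0.0451] -0.57
[[-1.1, 0.4], [-0.7, -0.1], [0.4, 0.4], [-0.2, -0.2], [0.3, -0.4], [1.9, -0.1]]
s [0.508  0.0497] -0.92
[[-0.7, -0.7], [-0.7, -0.5], [0.1, -1.1], [1.1, 1.0], [0.2, 2.6]]
ts [0.5084 0.047 ] -0.49
[[-1.9, 0.6], [-1.4, 0.1], [-0.4, 0.6], [-0.8, 0.1], [-0.3, -0.4], [1.2, -0.0], [-1.2, -1.4], [-0.9, -1.7], [-1.1, -2.1], [0.6, 0.3], [0.0, 1.4]]
t [ 0.4404 -0.2796] 15.93
[[-0.6, -0.2], [0.0, 0.1], [0.6, 0.7], [-0.4, 0.3], [0.4, -1.0]]
s [ 0.4408 -0.2816] 16.28
[[0.1, -0.1], [-0.1, 0.1]]
ts [ 0.4406 -0.28  ] 16.01
[[-0.5, -0.2], [0.0, 0.0], [0.6, 0.6], [-0.3, 0.2], [0.1, -0.1], [0.2, 0.4], [0.5, -1.1]]
coup top [0.4632 0.1864 0.022 ] [-46.4 139. ]
coup scene top [0.4626 0.187  0.022 ] [-47.  139.6]
nut [0.5755 0.063  0.011 ] [66.9 16.6]
nut s [0.5764 0.0637 0.011 ] [67.8 17.3]
vial [0.5653 0.2381 0.045 ] [ 55.2 191.6]
vial s [0.5657 0.2369 0.04  ] [ 55.7 190.5]
[[287.8, 165.3], [280.6, 162.2], [299.0, 159.3], [291.8, 156.3], [299.2, 180.3]]
```

```bash
cat >> h.py <<'E'
from scipy.spatial.transform import Rotation as Ro
def target(env,xyz,yaw):
    "shift (mm) and turn (deg) in tool axes to TCP xyz, tool down with tool x at yaw"
    s=env.observe();R=np.array(s["tool_rot"]);a=np.radians(yaw)
    T=np.array([[np.cos(a),np.sin(a),0],[np.sin(a),-np.cos(a),0],[0,0,-1]])
    l=1000*R.T@(np.array(xyz)-np.array(s["position"]))
    w=Ro.from_matrix(R.T@T).as_rotvec(degrees=True)
    return l.round(1).tolist(),w.round(2).tolist()
E
python3 - <<'E'
from h import *;from rig import env
print(target(env,(.4406,-.28,.12),16.0)); print(target(env,(.4406,-.28,.03),16.0))
E
```

```text
([335.9, -150.4, 122.3], [0.0, 0.0, 1.52])
([335.9, -150.4, 212.3], [0.0, 0.0, 1.52])
```

>>> {"method": "servo_tool", "body": {
  "commands": [
    {"linear": [42,-19,15],"angular": [0,0,0.2],"gripper": 0.2},
    {"linear": [84,-38,30],"angular": [0,0,0.4],"gripper": 0.2},
    {"linear": [126,-56,45],"angular": [0,0,0.6],"gripper": 0.2},
    {"linear": [168,-75,60],"angular": [0,0,0.8],"gripper": 0.2},
    {"linear": [210,-94,75],"angular": [0,0,1.0],"gripper": 0.2},
    {"linear": [252,-113,90],"angular": [0,0,1.2],"gripper": 0.2},
    {"linear": [294,-132,105],"angular": [0,0,1.4],"gripper": 0.2},
    {"linear": [336,-150.4,120],"angular": [0,0,1.5],"gripper": 0.2},
    {"linear": [336,-150.4,122],"angular": [0,0,1.5],"gripper": 0.2},
    {"linear": [336,-150.4,122],"angular": [0,0,1.5],"gripper": 0.2}
  ]
}}

```text
time_s: 2.4
position: [0.4411, -0.2792, 0.1199]
tool_rot: [[0.961, 0.278, -0.001], [0.278, -0.961, 0.0], [-0.001, -0.001, -1.0]]
ft_force: [0.3, -0.4, -0.0]
grip_width: 0.0513
```

```bash
python3 - <<'E'
from h import *;from rig import env
t=env.get_image("top");s=env.get_image("scene")
a=s["frame"][90:240,200:360];cv2.imwrite("pics/b1.png",cv2.resize(a,None,fx=4,fy=4))
print(target(env,(.4406,-.28,.03),16.0),env.observe()["grip_width"],env.observe()["ft_force"])
E
```

```text
([0.4, -0.7, 90.7], [0.04, -0.01, -0.02]) 0.05080320012030724 [0.86993655 0.0506463  0.32009752]
```

View pics/b1.png

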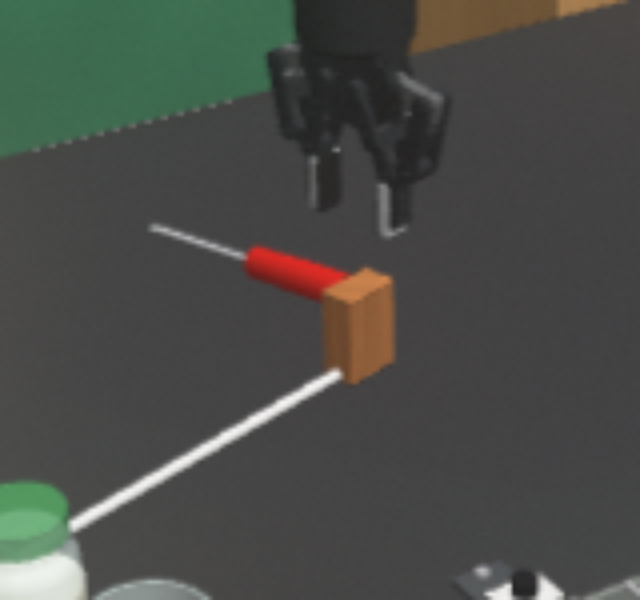

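The open gripper hangs above the handle and lines up with it. I'll descend and close.

>>> {"method": "servo_tool", "body": {
  "commands": [
    {"linear": [0.4,-0.5,25],"angular": [0,0,0],"gripper": 0.2},
    {"linear": [0.4,-0.5,50],"angular": [0,0,0],"gripper": 0.2},
    {"linear": [0.4,-0.5,72],"angular": [0,0,0],"gripper": 0.2},
    {"linear": [0.4,-0.5,86],"angular": [0,0,0],"gripper": 0.2},
    {"linear": [0.4,-0.5,90],"angular": [0,0,0],"gripper": 0.2},
    {"linear": [0.4,-0.5,90],"angular": [0,0,0],"gripper": 0.2},
    {"linear": [0.4,-0.5,90],"angular": [0,0,0],"gripper": -0.6},
    {"linear": [0.4,-0.5,90],"angular": [0,0,0],"gripper": -0.6},
    {"linear": [0.4,-0.5,90],"angular": [0,0,0],"gripper": -0.6},
    {"linear": [0.4,-0.5,90],"angular": [0,0,0],"gripper": -0.6},
    {"linear": [0.4,-0.5,90],"angular": [0,0,0],"gripper": -0.6},
    {"linear": [0.4,-0.5,90],"angular": [0,0,0],"gripper": -0.6}
  ],
  "force": 100
}}

```text
time_s: 3.7
position: [0.4413, -0.2799, 0.0315]
tool_rot: [[0.961, 0.276, 0.001], [0.276, -0.961, -0.002], [0.001, 0.002, -1.0]]
ft_force: [-2.2, -1.6, 6.8]
grip_width: 0.025
```

>>> {"method": "servo_tool", "body": {
  "commands": [
    {"linear": [0,0,-2],"angular": [0,0,0],"gripper": -1},
    {"linear": [0,0,-10],"angular": [0,0,0],"gripper": -1},
    {"linear": [0,0,-25],"angular": [0,0,0],"gripper": -1},
    {"linear": [0,0,-45],"angular": [0,0,0],"gripper": -1},
    {"linear": [0,0,-65],"angular": [0,0,0],"gripper": -1},
    {"linear": [0,0,-75],"angular": [0,0,0],"gripper": -1},
    {"linear": [0,0,-80],"angular": [0,0,0],"gripper": -1},
    {"linear": [-10,5,-80],"angular": [0,0,0],"gripper": -1},
    {"linear": [-30,16,-80],"angular": [0,0,0],"gripper": -1},
    {"linear": [-52,28,-80],"angular": [0,0,-2],"gripper": -1},
    {"linear": [-68,37,-80],"angular": [0,0,-6],"gripper": -1},
    {"linear": [-74,41,-80],"angular": [0,0,-11],"gripper": -1},
    {"linear": [-74,41,-80],"angular": [0,0,-17],"gripper": -1},
    {"linear": [-74,41,-80],"angular": [0,0,-23],"gripper": -1},
    {"linear": [-74,41,-80],"angular": [0,0,-29],"gripper": -1},
    {"linear": [-74,41,-80],"angular": [0,0,-35],"gripper": -1},
    {"linear": [-74,41,-80],"angular": [0,0,-41],"gripper": -1},
    {"linear": [-74,41,-80],"angular": [0,0,-46],"gripper": -1},
    {"linear": [-74,41,-80],"angular": [0,0,-49],"gripper": -1},
    {"linear": [-74,41,-80],"angular": [0,0,-50],"gripper": -1}
  ]
}}

```text
time_s: 5.7
position: [0.3804, -0.3392, 0.1095]
tool_rot: [[0.406, 0.914, -0.001], [0.914, -0.406, 0.001], [0.001, -0.002, -1.0]]
ft_force: [-0.5, 0.5, -2.1]
grip_width: 0.0249
```

```bash
python3 - <<'E'
from h import *;from rig import env
t=env.get_image("top");s=env.get_image("scene")
cv2.imwrite("pics/c1.png",s["frame"]);cv2.imwrite("pics/c2.png",t["frame"])
print(target(env,(.429,-.2,.11),89.4),env.observe()["grip_width"],env.observe()["ft_force"],env.observe()["wrist_torque"])
E
```

```text
([146.8, -12.5, -0.2], [-0.05, -0.04, -23.44]) 0.024854602321628644 [ 0.35824276 -0.57674015 -2.34299607] [-0.09175426  0.01109346 -0.01085323]
```

View pics/c1.png

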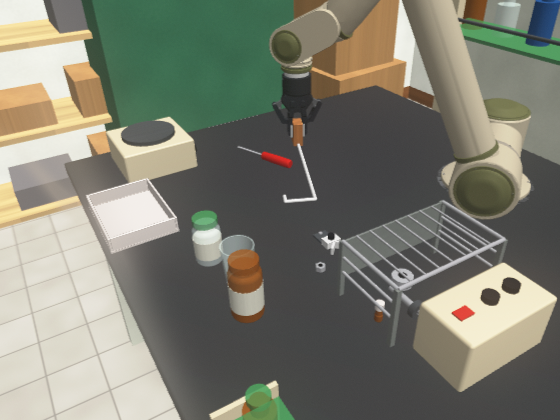

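View pics/c2.png

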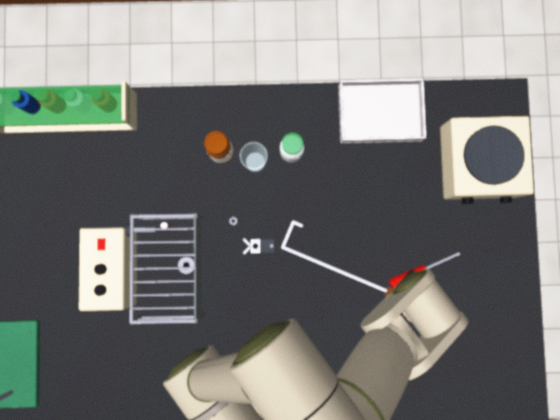

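>>> {"method": "servo_tool", "body": {
  "commands": [
    {"linear": [5,1,0],"angular": [0,0,-2],"gripper": -1},
    {"linear": [16,2,0],"angular": [0,0,-6],"gripper": -1},
    {"linear": [31,4,0],"angular": [0,0,-10],"gripper": -1},
    {"linear": [47,6,0],"angular": [0,0,-14],"gripper": -1},
    {"linear": [63,8,0],"angular": [0,0,-18],"gripper": -1},
    {"linear": [78,10,0],"angular": [0,0,-21],"gripper": -1},
    {"linear": [88,12,0],"angular": [0,0,-23],"gripper": -1},
    {"linear": [92,12.3,0],"angular": [0,0,-23.5],"gripper": -1},
    {"linear": [92,12.3,0],"angular": [0,0,-23.5],"gripper": -1},
    {"linear": [92,12.3,0],"angular": [0,0,-23.5],"gripper": -1}
  ]
}}

```text
time_s: 6.8
position: [0.4297, -0.2604, 0.1103]
tool_rot: [[0.009, 1.0, 0.0], [1.0, -0.009, -0.0], [-0.0, 0.0, -1.0]]
ft_force: [-0.4, -0.2, -1.8]
grip_width: 0.0251
```

```bash
cat > crop.py <<'E'
import cv2
def crop(a,r,c,h,w,s,o):
    a=cv2.resize(a[r:r+h,c:c+w],None,fx=s,fy=s,interpolation=cv2.INTER_CUBIC)
    for k in range(0,w,10): cv2.putText(a,str(c+k),(k*s,8),0,.3,(0,255,255)); cv2.line(a,(k*s,8),(k*s,14),(0,255,255))
    for k in range(0,h,10): cv2.putText(a,str(r+k),(0,k*s+4),0,.3,(0,255,255)); cv2.line(a,(18,k*s),(24,k*s),(0,255,255))
    cv2.imwrite(o,a)
E
python3 - <<'E'
from h import *;from rig import env
from crop import crop
t=env.get_image("top");s=env.get_image("scene")
for n,p in(("t",t),("s",s)): 
    for d in env.trace(p,"rod")[:2]: print(n,d["confidence"],d["extent"])
crop(t["frame"],200,220,100,130,6,"pics/d1.png");crop(s["frame"],130,270,120,120,5,"pics/d2.png")
o=env.observe();print(o["position"],o["tool_rot"],o["ft_force"])
E
```

```text
t 0.79 [240.7, 246.6, 348.4, 278.3]
s 0.63 [289.6, 134.2, 370.8, 220.2]
[ 0.42957546 -0.26046568  0.11030537] [[ 9.25843911e-03  9.99957139e-01 -4.46759789e-05]
 [ 9.99957138e-01 -9.25844181e-03 -6.04783114e-05]
 [-6.08893492e-05 -4.41141292e-05 -9.99999997e-01]] [ 0.31146792  0.57874597 -1.84293557]
```

View pics/d1.png

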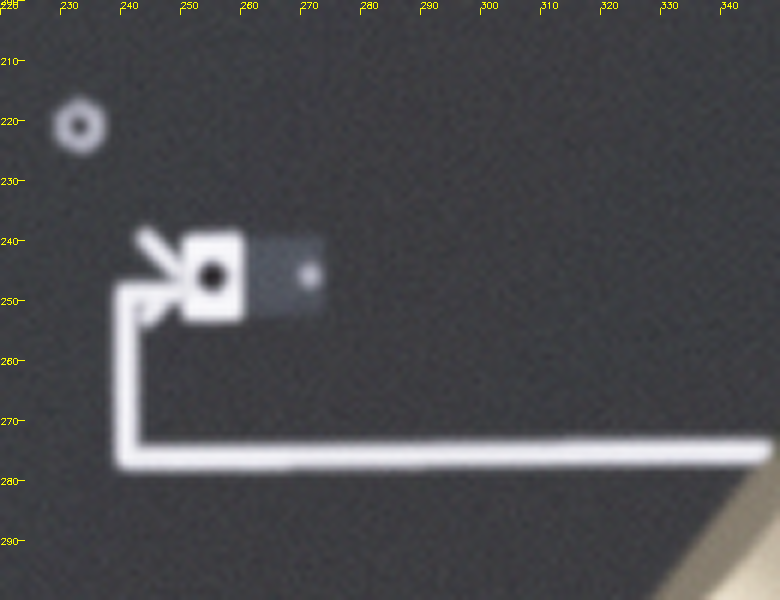

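View pics/d2.png

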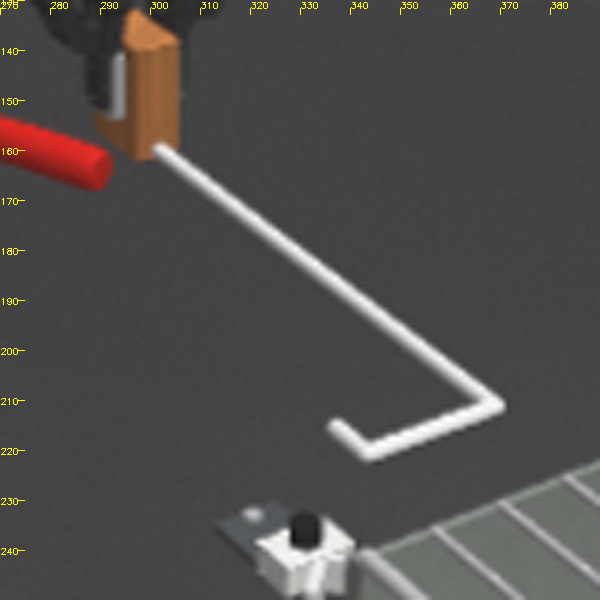

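```bash
cat > fitrod.py <<'E'
from h import *; from rig import env
from scipy.optimize import least_squares
def fitrod(t,s,obs,v0):
    # v: x y z(m) yaw pitch roll(deg), rod frame
    def P(v,p): return Ro.from_euler('ZYX',v[3:],degrees=True).apply(np.array(p)/1000.)+v[:3]
    def r(v): return np.concatenate([np.concatenate([proj({'t':t,'s':s}[k],P(v,p))[0]-uv for k,p,uv in obs]),(v[3:]-v0[3:])*[0,.1,.1]])
    f=least_squares(r,v0,x_scale=[.01]*3+[1]*3); print(f.x[:3].round(4),f.x[3:].round(2)); print(f.fun.round(1).tolist())
    return f.x,P
if __name__=="__main__":
    t=env.get_image("top");s=env.get_image("scene")
    obs=[('t',(300,0,5),(240.8,276.2)),('t',(300,-68,5),(240.8,248.7)),('t',(40,0,5),(341,275.3)),
    ('s',(300,0,5),(369.2,211)),('s',(300,-68,5),(343.6,220.2)),('s',(276,-68,5),(337.3,215.3)),('s',(22,0,5),(301.8,160))]
    v,P=fitrod(t,s,obs,np.array([.43,-.26,.08,89.4,0,0]))
    print(P(v,(300,-34,5)),P(v,(300,0,5)))
E
python3 fitrod.py
```

```text
[ 0.4289 -0.2569  0.0771] [88.81 -0.32 -0.16]
[-1.1, -0.5, -1.1, -0.5, 3.4, -0.2, 0.4, 0.1, 0.3, 0.3, 0.0, -0.2, 0.7, 0.5, -0.0, -0.0, -0.0]
[0.46912554 0.04227412 0.08387699] [0.43513305 0.04298267 0.08378446]
```

>>> {"method": "servo_tool", "body": {
  "commands": [
    {"linear": [6,-0.6,0],"angular": [0,0,0],"gripper": -1},
    {"linear": [20,-2,0],"angular": [0,0,0],"gripper": -1},
    {"linear": [36,-3,0],"angular": [0,0,0],"gripper": -1},
    {"linear": [52,-4.6,0],"angular": [0,0,0],"gripper": -1},
    {"linear": [62,-5.5,0],"angular": [0,0,0],"gripper": -1},
    {"linear": [65,-5.7,3],"angular": [0,0,0],"gripper": -1},
    {"linear": [65,-5.7,12],"angular": [0,0,0],"gripper": -1},
    {"linear": [65,-5.7,25],"angular": [0,0,0],"gripper": -1},
    {"linear": [65,-5.7,38],"angular": [0,0,0],"gripper": -1},
    {"linear": [65,-5.7,47],"angular": [0,0,0],"gripper": -1},
    {"linear": [65,-5.7,50],"angular": [0,0,0],"gripper": -1},
    {"linear": [65,-5.7,50],"angular": [0,0,0],"gripper": -1},
    {"linear": [65,-5.7,50],"angular": [0,0,0],"gripper": -1}
  ]
}}

```text
time_s: 8.4
position: [0.4248, -0.1953, 0.0606]
tool_rot: [[0.009, 1.0, 0.0], [1.0, -0.009, -0.0], [-0.0, 0.0, -1.0]]
ft_force: [0.4, 0.0, -1.5]
grip_width: 0.0248
```

```bash
python3 - <<'E'
from h import *;from rig import env
from crop import crop
t=env.get_image("top");s=env.get_image("scene")
crop(t["frame"],200,120,100,130,6,"pics/e1.png");crop(s["frame"],210,310,110,130,6,"pics/e2.png")
o=env.observe();print(o["position"],o["ft_force"])
E
```

```text
[ 0.42482501 -0.19522584  0.0607338 ] [-0.23974347 -0.47419455 -2.06766988]
```

View pics/e1.png

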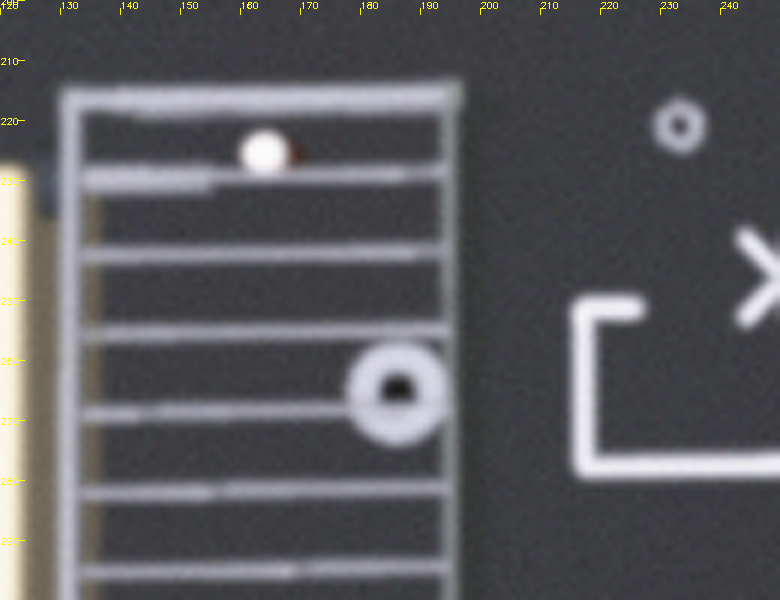

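View pics/e2.png

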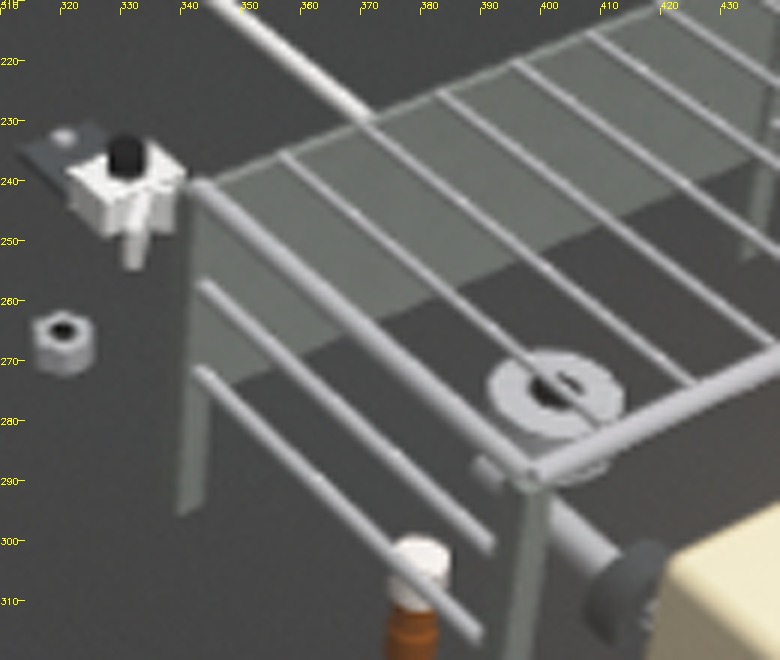

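The hook hangs level in front of the panel. Its crossbar is centred at row 264 and the coupling at row 265, so they line up. I'll go in over the coupling and stop short of lowering.

>>> {"method": "servo_tool", "body": {
  "commands": [
    {"linear": [4,0,0],"angular": [0,0,0],"gripper": -1},
    {"linear": [14,0,0],"angular": [0,0,0],"gripper": -1},
    {"linear": [29,0,0],"angular": [0,0,0],"gripper": -1},
    {"linear": [44,0,0],"angular": [0,0,0],"gripper": -1},
    {"linear": [59,0,0],"angular": [0,0,0],"gripper": -1},
    {"linear": [74,0,0],"angular": [0,0,0],"gripper": -1},
    {"linear": [89,0,0],"angular": [0,0,0],"gripper": -1},
    {"linear": [103,0,0],"angular": [0,0,0],"gripper": -1},
    {"linear": [114,0,0],"angular": [0,0,0],"gripper": -1},
    {"linear": [118,0,0],"angular": [0,0,0],"gripper": -1},
    {"linear": [118,0,0],"angular": [0,0,0],"gripper": -1},
    {"linear": [118,0,0],"angular": [0,0,0],"gripper": -1}
  ]
}}

```text
time_s: 9.7
position: [0.4258, -0.0773, 0.0603]
tool_rot: [[0.008, 1.0, 0.0], [1.0, -0.008, -0.0], [-0.0, 0.0, -1.0]]
ft_force: [0.2, 0.2, -0.9]
grip_width: 0.0251
```

```bash
python3 - <<'E'
from h import *;from rig import env
from crop import crop
t=env.get_image("top");s=env.get_image("scene")
crop(t["frame"],200,120,100,130,6,"pics/f1.png");crop(s["frame"],230,340,100,120,6,"pics/f2.png")
o=env.observe();print(o["position"],o["ft_force"])
E
```

```text
[ 0.42573405 -0.07751027  0.06032237] [-0.33328335 -0.02910542 -2.35969809]
```

View pics/f1.png

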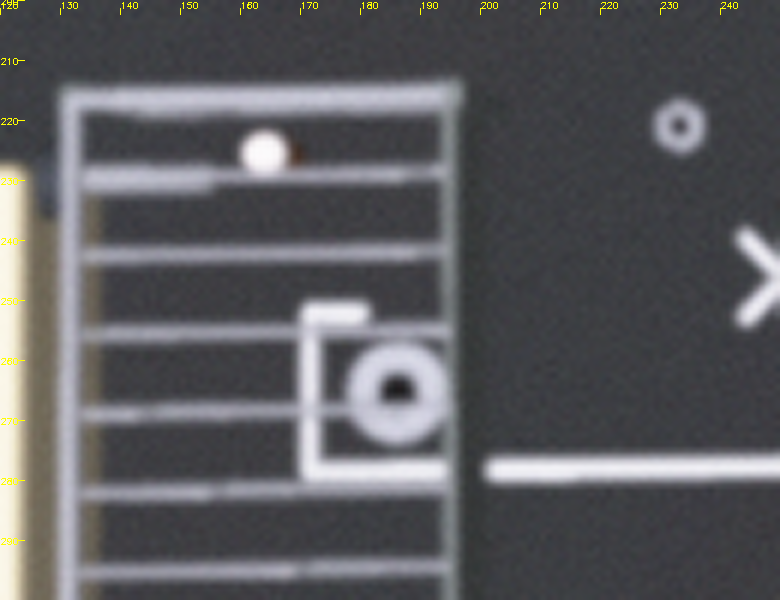

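View pics/f2.png

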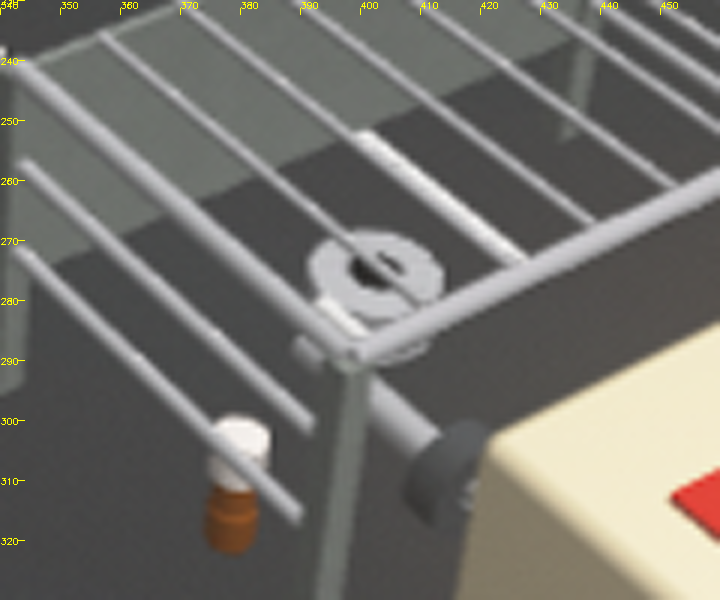

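>>> {"method": "servo_tool", "body": {
  "commands": [
    {"linear": [0,0,3],"angular": [0,0,0],"gripper": -1},
    {"linear": [0,0,9],"angular": [0,0,0],"gripper": -1},
    {"linear": [0,0,16],"angular": [0,0,0],"gripper": -1},
    {"linear": [0,0,22],"angular": [0,0,0],"gripper": -1},
    {"linear": [0,0,26],"angular": [0,0,0],"gripper": -1},
    {"linear": [0,0,26.5],"angular": [0,0,0],"gripper": -1},
    {"linear": [0,0,26.5],"angular": [0,0,0],"gripper": -1},
    {"linear": [0,0,26.5],"angular": [0,0,0],"gripper": -1},
    {"linear": [0,0,26.5],"angular": [0,0,0],"gripper": -1}
  ]
}}

```text
time_s: 10.7
position: [0.4257, -0.0771, 0.034]
tool_rot: [[0.008, 1.0, 0.0], [1.0, -0.008, -0.0], [-0.0, 0.0, -1.0]]
ft_force: [-0.5, 0.3, -2.6]
grip_width: 0.025
```

```bash
python3 - <<'E'
from h import *;from rig import env
from crop import crop
t=env.get_image("top");s=env.get_image("scene")
crop(t["frame"],200,120,100,130,6,"pics/g1.png");crop(s["frame"],230,340,100,120,6,"pics/g2.png")
for i in range(3):
  o=env.observe();print(o["position"],o["ft_force"],o["wrist_torque"])
E
```

```text
[ 0.4256829  -0.07704667  0.03399517] [ 0.09768415 -0.28976719 -1.01429831] [-0.0645814  -0.01519707  0.01389893]
[ 0.4256829  -0.07704667  0.03399517] [ 0.09768415 -0.28976719 -1.01429831] [-0.0645814  -0.01519707  0.01389893]
[ 0.4256829  -0.07704667  0.03399517] [ 0.09768415 -0.28976719 -1.01429831] [-0.0645814  -0.01519707  0.01389893]
```

View pics/g1.png

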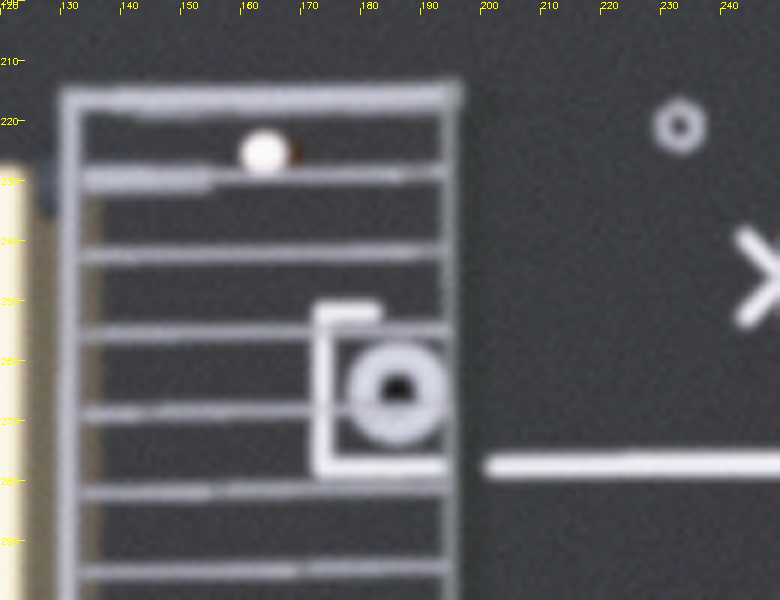

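View pics/g2.png

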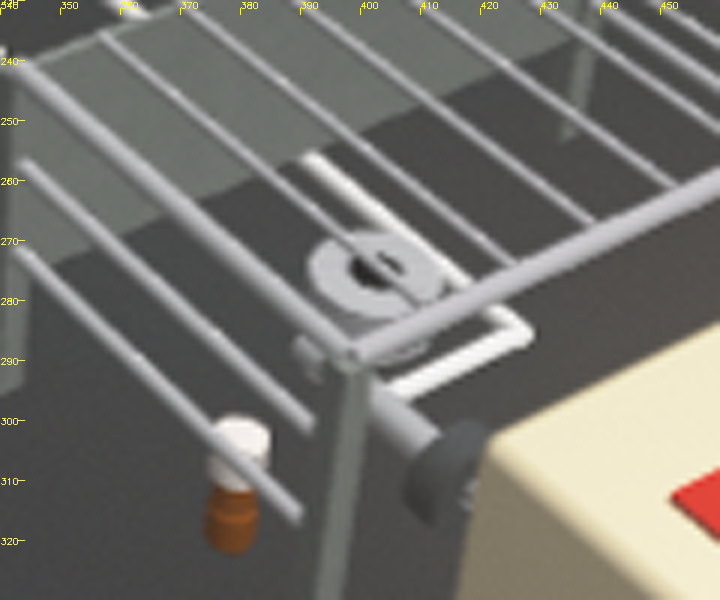

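The J is down around the coupling and clear on every side. I'll pull it straight out, starting slowly.

>>> {"method": "servo_tool", "body": {
  "commands": [
    {"linear": [-2,0,0],"angular": [0,0,0],"gripper": -1},
    {"linear": [-5,0,0],"angular": [0,0,0],"gripper": -1},
    {"linear": [-8,0,0],"angular": [0,0,0],"gripper": -1},
    {"linear": [-10,0,0],"angular": [0,0,0],"gripper": -1},
    {"linear": [-12,0,0],"angular": [0,0,0],"gripper": -1},
    {"linear": [-15,0,0],"angular": [0,0,0],"gripper": -1},
    {"linear": [-19,0,0],"angular": [0,0,0],"gripper": -1},
    {"linear": [-24,0,0],"angular": [0,0,0],"gripper": -1},
    {"linear": [-29,0,0],"angular": [0,0,0],"gripper": -1},
    {"linear": [-34,0,0],"angular": [0,0,0],"gripper": -1},
    {"linear": [-39,0,0],"angular": [0,0,0],"gripper": -1},
    {"linear": [-44,0,0],"angular": [0,0,0],"gripper": -1},
    {"linear": [-49,0,0],"angular": [0,0,0],"gripper": -1},
    {"linear": [-54,0,0],"angular": [0,0,0],"gripper": -1},
    {"linear": [-59,0,0],"angular": [0,0,0],"gripper": -1},
    {"linear": [-64,0,0],"angular": [0,0,0],"gripper": -1},
    {"linear": [-69,0,0],"angular": [0,0,0],"gripper": -1},
    {"linear": [-74,0,0],"angular": [0,0,0],"gripper": -1},
    {"linear": [-77,0,0],"angular": [0,0,0],"gripper": -1},
    {"linear": [-78,0,0],"angular": [0,0,0],"gripper": -1}
  ]
}}

```text
time_s: 12.8
position: [0.425, -0.1554, 0.0338]
tool_rot: [[0.009, 1.0, 0.0], [1.0, -0.009, -0.0], [-0.0, 0.0, -1.0]]
ft_force: [0.5, 1.9, -2.0]
grip_width: 0.0252
```

```bash
python3 - <<'E'
from h import *;from rig import env
from crop import crop
t=env.get_image("top");s=env.get_image("scene")
crop(t["frame"],200,150,100,130,6,"pics/i1.png")
o=env.observe();print(o["position"],o["ft_force"])
E
```

```text
[ 0.42501351 -0.15523542  0.03384085] [ 1.04230651  0.12772329 -2.37515265]
```

View pics/i1.png

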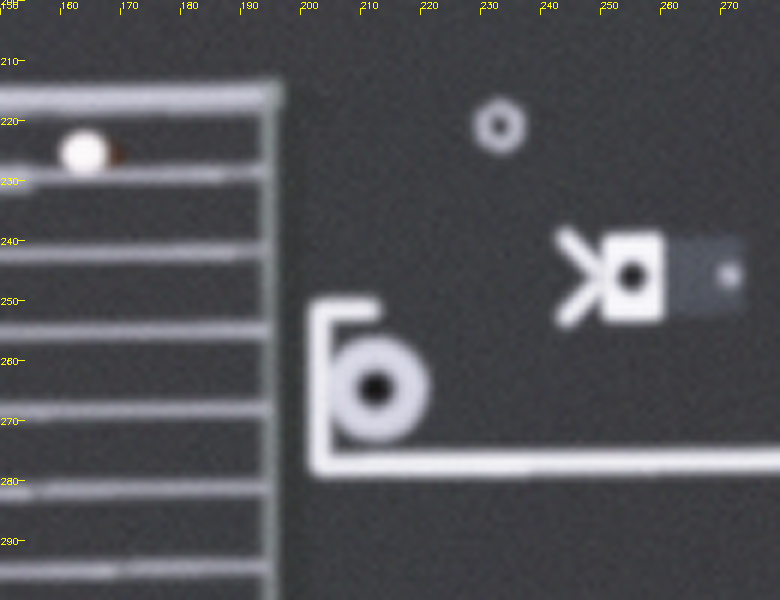

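```bash
python3 - <<'E'
from h import *;from rig import env
t=env.get_image("top")
for n,uv,z in[("coup",(211.8,264.7),.022),("flankU",(243.3,239.7),.018),("flankL",(243.3,252.7),.018),("blk",(254.8,246),.02),("scr",(271.3,246),.006),("barU",(202.8,251),.0075),("barL",(202.8,276.7),.0075)]: print(n,back(t,[uv],z)[0].round(4))
E
```

```text
coup [0.4622 0.12   0.022 ]
flankU [0.5252 0.0368 0.018 ]
flankL [0.4912 0.0375 0.018 ]
blk [0.5079 0.0069 0.02  ]
scr [ 0.5068 -0.0361  0.006 ]
barU [0.4984 0.1451 0.0075]
barL [0.431  0.1461 0.0075]
```

>>> {"method": "servo_tool", "body": {
  "commands": [
    {"linear": [1.5,1,0],"angular": [0,0,0],"gripper": -1},
    {"linear": [1.5,3,0],"angular": [0,0,0],"gripper": -1},
    {"linear": [1.5,5,0],"angular": [0,0,0],"gripper": -1},
    {"linear": [1.5,7,0],"angular": [0,0,0],"gripper": -1},
    {"linear": [1.5,10,0],"angular": [0,0,0],"gripper": -1},
    {"linear": [1.5,14,0],"angular": [0,0,0],"gripper": -1},
    {"linear": [1.5,18,0],"angular": [0,0,0],"gripper": -1},
    {"linear": [1.5,22,0],"angular": [0,0,0],"gripper": -1},
    {"linear": [1.5,26,0],"angular": [0,0,0],"gripper": -1},
    {"linear": [1.5,30,0],"angular": [0,0,0],"gripper": -1},
    {"linear": [1.5,34,0],"angular": [0,0,0],"gripper": -1},
    {"linear": [1.5,38,0],"angular": [0,0,0],"gripper": -1},
    {"linear": [1.5,42,0],"angular": [0,0,0],"gripper": -1},
    {"linear": [1.5,46,0],"angular": [0,0,0],"gripper": -1},
    {"linear": [1.5,49,0],"angular": [0,0,0],"gripper": -1},
    {"linear": [1.5,51,0],"angular": [0,0,0],"gripper": -1},
    {"linear": [1.5,52.5,0],"angular": [0,0,0],"gripper": -1},
    {"linear": [1.5,52.5,0],"angular": [0,0,0],"gripper": -1},
    {"linear": [1.5,48,0],"angular": [0,0,0],"gripper": -1},
    {"linear": [1.5,45,0],"angular": [0,0,0],"gripper": -1}
  ]
}}

```text
time_s: 14.95
position: [0.4698, -0.1539, 0.0339]
tool_rot: [[0.009, 1.0, 0.001], [1.0, -0.009, 0.0], [0.0, 0.001, -1.0]]
ft_force: [-0.6, -0.8, -1.6]
grip_width: 0.025
```

```bash
python3 - <<'E'
from h import *;from rig import env
from crop import crop
t=env.get_image("top");s=env.get_image("scene")
crop(t["frame"],200,170,80,120,6,"pics/j1.png")
o=env.observe();print(o["position"],o["ft_force"])
E
```

```text
[ 0.46961556 -0.15392564  0.03393328] [-0.24594057 -0.54368088 -1.33740757]
```

View pics/j1.png

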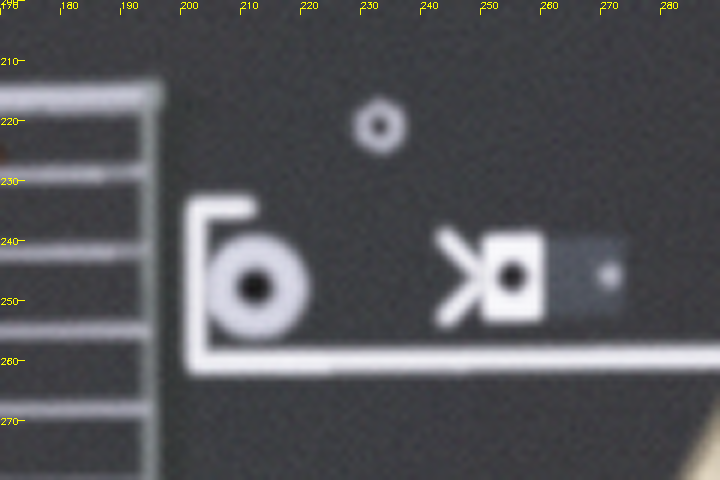

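>>> {"method": "servo_tool", "body": {
  "commands": [
    {"linear": [1,2,0],"angular": [0,0,0],"gripper": -1},
    {"linear": [1,4,0],"angular": [0,0,0],"gripper": -1},
    {"linear": [1,5.5,0],"angular": [0,0,0],"gripper": -1},
    {"linear": [1,7,0],"angular": [0,0,0],"gripper": -1},
    {"linear": [1,8,0],"angular": [0,0,0],"gripper": -1},
    {"linear": [1,8,0],"angular": [0,0,0],"gripper": -1},
    {"linear": [1,8,0],"angular": [0,0,0],"gripper": -1},
    {"linear": [1,5,0],"angular": [0,0,0],"gripper": -1},
    {"linear": [1,1.5,0],"angular": [0,0,0],"gripper": -1},
    {"linear": [1,0,0],"angular": [0,0,0],"gripper": -1},
    {"linear": [1,0,0],"angular": [0,0,0],"gripper": -1},
    {"linear": [1,0,0],"angular": [0,0,0],"gripper": -1}
  ]
}}

```text
time_s: 16.25
position: [0.47, -0.153, 0.0339]
tool_rot: [[0.009, 1.0, 0.0], [1.0, -0.009, -0.0], [-0.0, 0.0, -1.0]]
ft_force: [0.4, -0.4, -1.5]
grip_width: 0.0249
```

```bash
python3 - <<'E'
from h import *;from rig import env
from crop import crop
t=env.get_image("top");s=env.get_image("scene")
crop(t["frame"],200,170,80,120,6,"pics/k1.png")
o=env.observe();print(o["position"],o["ft_force"])
for n,q,p,z in(("t","coupling",t,.011),("s","coupling",s,.011)):
    for d in env.trace(p,q)[:1]:
        y,x=np.nonzero(d["pixels"]);print(n,d["confidence"],d["extent"],back(p,[[x.mean(),y.mean()]],z).round(4))
f=np.array([env.get_image("top") and env.observe()["ft_force"] for _ in range(6)]);print(f.mean(0),f.std(0))
E
```

```text
[ 0.47007278 -0.1529399   0.03384344] [-0.03366735 -0.17586502 -1.18410892]
t 0.62 [200.6, 244.2, 222.9, 257.6] [[0.5067 0.1181 0.011 ]]
s 0.7 [224.9, 248.3, 266.1, 320.6] [[0.7384 0.0353 0.011 ]]
[-0.2080388   0.42036328 -1.51233026] [0.50516262 0.48913811 0.57622731]
```

View pics/k1.png

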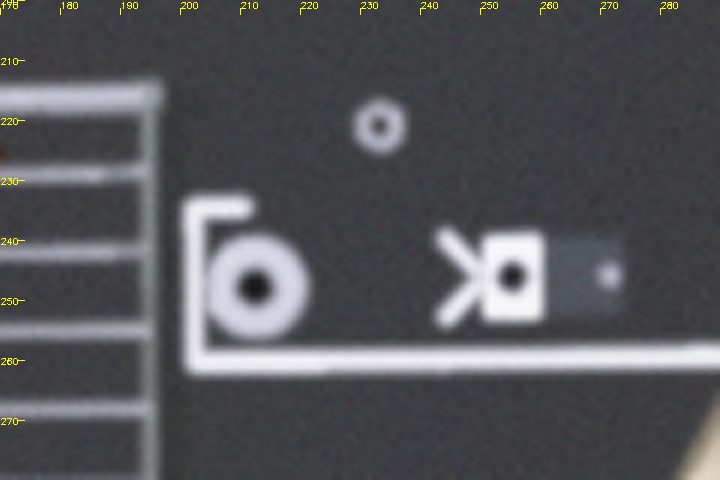

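The coupling stayed at row 247.7, because the hook yields about 2 mm sideways. I'll push a little farther.

>>> {"method": "servo_tool", "body": {
  "commands": [
    {"linear": [0,2,0],"angular": [0,0,0],"gripper": -1},
    {"linear": [0,5,0],"angular": [0,0,0],"gripper": -1},
    {"linear": [0,7,0],"angular": [0,0,0],"gripper": -1},
    {"linear": [0,9,0],"angular": [0,0,0],"gripper": -1},
    {"linear": [0,10,0],"angular": [0,0,0],"gripper": -1},
    {"linear": [0,11,0],"angular": [0,0,0],"gripper": -1},
    {"linear": [0,11,0],"angular": [0,0,0],"gripper": -1}
  ]
}}

```text
time_s: 17.45
position: [0.4809, -0.1529, 0.0337]
tool_rot: [[0.008, 1.0, -0.0], [1.0, -0.008, 0.0], [0.0, -0.0, -1.0]]
ft_force: [-1.7, -0.3, -0.2]
grip_width: 0.025
```

```bash
python3 - <<'E'
from h import *;from rig import env
from crop import crop
t=env.get_image("top")
crop(t["frame"],200,170,80,120,6,"pics/k2.png")
o=env.observe();print(o["position"],o["ft_force"],o["wrist_torque"])
E
```

```text
[ 0.48085535 -0.15288884  0.03376243] [-2.35725661  0.39958475 -0.99216305] [0.01198081 0.37952324 0.50859233]
```

View pics/k2.png

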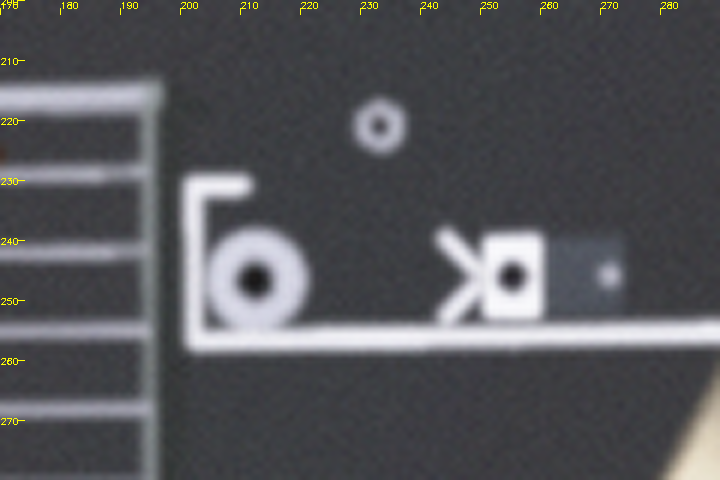

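>>> {"method": "servo_tool", "body": {
  "commands": [
    {"linear": [1,-3,0],"angular": [0,0,0],"gripper": -1},
    {"linear": [1,-7,0],"angular": [0,0,0],"gripper": -1},
    {"linear": [1,-11,0],"angular": [0,0,0],"gripper": -1},
    {"linear": [0,-11,0],"angular": [0,0,0],"gripper": -1},
    {"linear": [-2,-11,0],"angular": [0,0,0],"gripper": -1},
    {"linear": [-4,-11,0],"angular": [0,0,0],"gripper": -1},
    {"linear": [-7,-11,0],"angular": [0,0,0],"gripper": -1},
    {"linear": [-10,-11,0],"angular": [0,0,0],"gripper": -1},
    {"linear": [-14,-11,0],"angular": [0,0,0],"gripper": -1},
    {"linear": [-18,-11,0],"angular": [0,0,0],"gripper": -1},
    {"linear": [-22,-11,0],"angular": [0,0,0],"gripper": -1},
    {"linear": [-26,-11,0],"angular": [0,0,0],"gripper": -1},
    {"linear": [-30,-11,0],"angular": [0,0,0],"gripper": -1},
    {"linear": [-34,-11,0],"angular": [0,0,0],"gripper": -1},
    {"linear": [-38,-11,0],"angular": [0,0,0],"gripper": -1},
    {"linear": [-42,-11,0],"angular": [0,0,0],"gripper": -1},
    {"linear": [-45,-11,0],"angular": [0,0,0],"gripper": -1},
    {"linear": [-46,-11,0],"angular": [0,0,0],"gripper": -1}
  ]
}}

```text
time_s: 19.3
position: [0.4696, -0.1993, 0.0338]
tool_rot: [[0.009, 1.0, 0.0], [1.0, -0.009, -0.0], [-0.0, 0.0, -1.0]]
ft_force: [0.2, 1.6, -1.1]
grip_width: 0.0248
```

```bash
python3 - <<'E'
from h import *;from rig import env
from crop import crop
t=env.get_image("top")
crop(t["frame"],200,180,80,120,6,"pics/l1.png")
o=env.observe();print(o["position"],o["ft_force"],o["wrist_torque"])
E
```

```text
[ 0.46959241 -0.19924273  0.03382619] [-0.32121277  0.69150746 -2.16736717] [0.10834971 0.01064316 0.07471763]
```

View pics/l1.png

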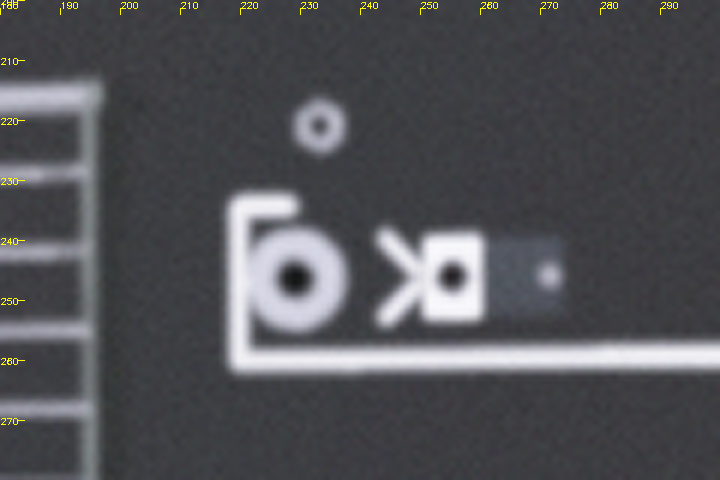

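>>> {"method": "servo_tool", "body": {
  "commands": [
    {"linear": [-1.5,0,0],"angular": [0,0,0],"gripper": -1},
    {"linear": [-3.5,0,0],"angular": [0,0,0],"gripper": -1},
    {"linear": [-5.5,0,0],"angular": [0,0,0],"gripper": -1},
    {"linear": [-7.5,0,0],"angular": [0,0,0],"gripper": -1},
    {"linear": [-9.5,0,0],"angular": [0,0,0],"gripper": -1},
    {"linear": [-11.5,0,0],"angular": [0,0,0],"gripper": -1},
    {"linear": [-13,0,0],"angular": [0,0,0],"gripper": -1},
    {"linear": [-14.5,0,0],"angular": [0,0,0],"gripper": -1},
    {"linear": [-15,0,0],"angular": [0,0,0],"gripper": -1}
  ]
}}

```text
time_s: 20.25
position: [0.4695, -0.2141, 0.0338]
tool_rot: [[0.008, 1.0, -0.0], [1.0, -0.008, -0.0], [-0.0, -0.0, -1.0]]
ft_force: [0.9, 1.8, -1.4]
grip_width: 0.0248
```

```bash
python3 - <<'E'
from h import *;from rig import env
from crop import crop
t=env.get_image("top")
crop(t["frame"],210,200,60,80,9,"pics/m1.png")
o=env.observe();print(o["position"],o["ft_force"],o["wrist_torque"])
E
```

```text
[ 0.46946582 -0.21407726  0.03382958] [ 0.40667857  0.71697087 -2.39316938] [0.10387017 0.02685676 0.12495209]
```

View pics/m1.png

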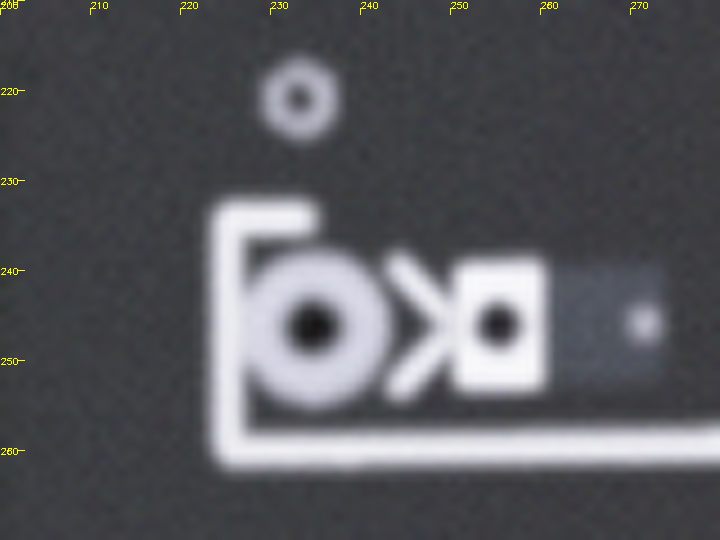

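>>> {"method": "servo_tool", "body": {
  "commands": [
    {"linear": [-1,0,0],"angular": [0,0,0],"gripper": -1},
    {"linear": [-2,0,0],"angular": [0,0,0],"gripper": -1},
    {"linear": [-3,0,0],"angular": [0,0,0],"gripper": -1},
    {"linear": [-3,0,0],"angular": [0,0,0],"gripper": -1}
  ]
}}

```text
time_s: 20.7
position: [0.4695, -0.2171, 0.0338]
tool_rot: [[0.008, 1.0, 0.0], [1.0, -0.008, -0.0], [-0.0, 0.0, -1.0]]
ft_force: [0.4, 1.1, -1.9]
grip_width: 0.025
```

>>> {"method": "servo_tool", "body": {
  "commands": [
    {"linear": [-0.5,0,0],"angular": [0,0,0],"gripper": -1},
    {"linear": [-1,0,0],"angular": [0,0,0],"gripper": -1},
    {"linear": [-1,0,0],"angular": [0,0,0],"gripper": -1}
  ]
}}

```text
time_s: 21.0
position: [0.4694, -0.218, 0.0338]
tool_rot: [[0.008, 1.0, 0.0], [1.0, -0.008, -0.0], [-0.0, 0.0, -1.0]]
ft_force: [0.2, 2.5, -2.0]
grip_width: 0.0246
```

>>> {"method": "servo_tool", "body": {
  "commands": [
    {"linear": [-0.4,0,0],"angular": [0,0,0],"gripper": -1},
    {"linear": [-0.8,0,0],"angular": [0,0,0],"gripper": -1},
    {"linear": [-0.8,0,0],"angular": [0,0,0],"gripper": -1}
  ]
}}

```text
time_s: 21.3
position: [0.4694, -0.2188, 0.0338]
tool_rot: [[0.008, 1.0, 0.0], [1.0, -0.008, -0.0], [-0.0, 0.0, -1.0]]
ft_force: [-0.4, 1.9, -1.4]
grip_width: 0.0249
```

>>> {"method": "servo_tool", "body": {
  "commands": [
    {"linear": [-0.5,0,0],"angular": [0,0,0],"gripper": -1},
    {"linear": [-0.5,0,0],"angular": [0,0,0],"gripper": -1}
  ]
}}

```text
time_s: 21.5
position: [0.4694, -0.2193, 0.0338]
tool_rot: [[0.008, 1.0, 0.0], [1.0, -0.008, -0.0], [-0.0, 0.0, -1.0]]
ft_force: [-0.9, 2.2, -1.5]
grip_width: 0.0249
```

>>> {"method": "servo_tool", "body": {
  "commands": [
    {"linear": [-0.5,0,0],"angular": [0,0,0],"gripper": -1},
    {"linear": [-0.5,0,0],"angular": [0,0,0],"gripper": -1}
  ]
}}

```text
time_s: 21.7
position: [0.4694, -0.2197, 0.0338]
tool_rot: [[0.008, 1.0, -0.0], [1.0, -0.008, -0.0], [-0.0, -0.0, -1.0]]
ft_force: [0.8, 1.7, -1.7]
grip_width: 0.0253
```

```bash
python3 - <<'E'
from h import *;from rig import env
from crop import crop
t=env.get_image("top")
crop(t["frame"],210,200,60,80,9,"pics/n1.png")
f=[env.observe()["ft_force"]]
for i in range(3): env.get_image("top");o=env.observe();f.append(o["ft_force"])
print(o["position"],np.mean(f,0),o["wrist_torque"])
E
```

```text
[ 0.46942873 -0.21974137  0.03383781] [-0.24251708  1.39764813 -1.86358412] [0.1718274  0.0274101  0.06315293]
```

View pics/n1.png

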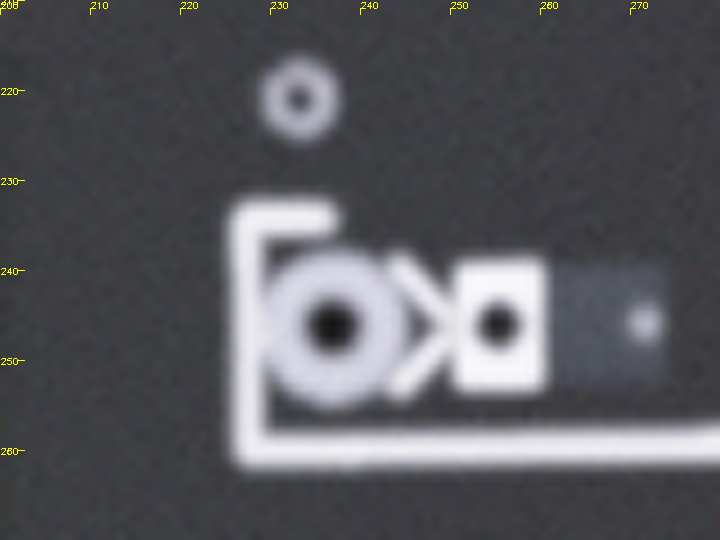

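>>> {"method": "servo_tool", "body": {
  "commands": [
    {"linear": [-0.5,0,0],"angular": [0,0,0],"gripper": -1},
    {"linear": [-0.5,0,0],"angular": [0,0,0],"gripper": -1}
  ]
}}

```text
time_s: 22.1
position: [0.4694, -0.2202, 0.0338]
tool_rot: [[0.008, 1.0, 0.0], [1.0, -0.008, 0.0], [0.0, 0.0, -1.0]]
ft_force: [-0.2, 1.8, -1.8]
grip_width: 0.0253
```

>>> {"method": "servo_tool", "body": {
  "commands": [
    {"linear": [-0.5,0,0],"angular": [0,0,0],"gripper": -1},
    {"linear": [-0.5,0,0],"angular": [0,0,0],"gripper": -1}
  ]
}}

```text
time_s: 22.3
position: [0.4694, -0.2207, 0.0338]
tool_rot: [[0.008, 1.0, -0.0], [1.0, -0.008, 0.0], [0.0, -0.0, -1.0]]
ft_force: [-0.3, 2.2, -1.7]
grip_width: 0.0253
```

>>> {"method": "servo_tool", "body": {
  "commands": [
    {"linear": [-0.5,0,0],"angular": [0,0,0],"gripper": -1},
    {"linear": [-0.5,0,0],"angular": [0,0,0],"gripper": -1}
  ]
}}

```text
time_s: 22.5
position: [0.4693, -0.221, 0.0337]
tool_rot: [[0.008, 1.0, -0.0], [1.0, -0.008, 0.0], [0.0, -0.0, -1.0]]
ft_force: [0.1, 2.6, -1.8]
grip_width: 0.0253
```

```bash
python3 - <<'E'
from h import *;from rig import env
f=[env.observe()["ft_force"]]
for i in range(3): env.get_image("top");o=env.observe();f.append(o["ft_force"])
print(o["position"],np.array(f).round(1).tolist(),o["wrist_torque"])
E
```

```text
[ 0.46930966 -0.22103955  0.03376313] [[0.1, 2.6, -1.8], [-0.4, 2.5, -1.9], [-0.6, 3.8, -2.2], [0.2, 2.8, -1.8]] [0.47592587 0.04096499 0.20707187]
```

>>> {"method": "servo_tool", "body": {
  "commands": [
    {"linear": [-0.3,0,0],"angular": [0,0,0],"gripper": -1},
    {"linear": [-0.4,0,0],"angular": [0,0,0],"gripper": -1}
  ]
}}

```text
time_s: 22.85
position: [0.4692, -0.2211, 0.0337]
tool_rot: [[0.008, 1.0, -0.001], [1.0, -0.008, 0.001], [0.001, -0.001, -1.0]]
ft_force: [0.5, 5.5, -3.1]
grip_width: 0.0252
```

```bash
python3 - <<'E'
from h import *;from rig import env
f=[env.observe()["ft_force"]]
from crop import crop
for i in range(3): t=env.get_image("top");o=env.observe();f.append(o["ft_force"])
print(o["position"],np.array(f).round(1).tolist(),o["wrist_torque"])
crop(t["frame"],210,200,60,80,9,"pics/o1.png")
E
```

```text
[ 0.46923069 -0.22112385  0.0336687 ] [[0.5, 5.5, -3.1], [0.3, 6.2, -1.8], [0.6, 5.0, -2.8], [1.1, 5.4, -3.0]] [0.66500437 0.02281768 0.20511056]
```

View pics/o1.png

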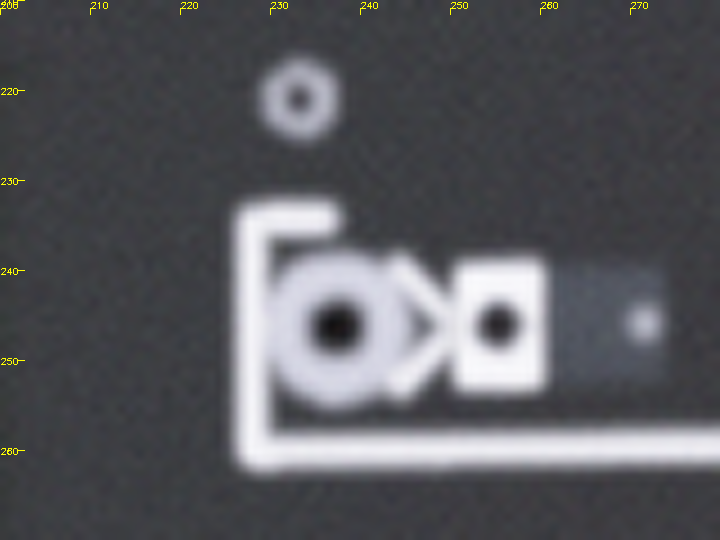

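>>> {"method": "servo_tool", "body": {
  "commands": [
    {"linear": [-0.2,0,0],"angular": [0,0,0],"gripper": -1},
    {"linear": [-0.2,0,0],"angular": [0,0,0],"gripper": -1},
    {"linear": [-0.2,0,0],"angular": [0,0,0],"gripper": -1},
    {"linear": [-0.2,0,0],"angular": [0,0,0],"gripper": -1},
    {"linear": [-0.2,0,0],"angular": [0,0,0],"gripper": -1}
  ]
}}

```text
time_s: 23.5
position: [0.4692, -0.2211, 0.0336]
tool_rot: [[0.008, 1.0, -0.001], [1.0, -0.008, 0.001], [0.001, -0.001, -1.0]]
ft_force: [1.0, 7.1, -2.6]
grip_width: 0.0247
```

```bash
python3 - <<'E'
from h import *;from rig import env
f=[env.observe()["ft_force"]]
for i in range(16): t=env.get_image("top");o=env.observe();f.append(o["ft_force"])
print(o["time_s"],o["position"],np.array(f)[:,1].round(1).tolist(),np.mean(f,0),o["wrist_torque"])
E
```

```text
24.3 [ 0.46918862 -0.2211596   0.03361213] [7.1, 5.8, 6.4, 6.0, 6.0, 6.9, 6.1, 6.8, 5.6, 6.1, 5.9, 5.8, 6.1, 6.6, 6.6, 6.7, 6.4] [ 0.59096218  6.29044962 -2.67807703] [ 0.86849663 -0.01340936  0.13961667]
```

>>> {"method": "servo_tool", "body": {
  "commands": [
    {"linear": [-0.2,0,0],"angular": [0,0,0],"gripper": -1},
    {"linear": [-0.2,0,0],"angular": [0,0,0],"gripper": -1},
    {"linear": [-0.2,0,0],"angular": [0,0,0],"gripper": -1},
    {"linear": [-0.2,0,0],"angular": [0,0,0],"gripper": -1},
    {"linear": [-0.2,0,0],"angular": [0,0,0],"gripper": -1}
  ]
}}

```text
time_s: 24.8
position: [0.4691, -0.2212, 0.0336]
tool_rot: [[0.008, 1.0, -0.001], [1.0, -0.008, 0.002], [0.002, -0.001, -1.0]]
ft_force: [-0.1, 7.4, -3.3]
grip_width: 0.0249
```

```bash
python3 - <<'E'
from h import *;from rig import env
from crop import crop
f=[env.observe()["ft_force"]]
for i in range(22): t=env.get_image("top");o=env.observe();f.append(o["ft_force"])
s=env.get_image("scene")
print(o["time_s"],o["position"],np.array(f)[:,1].round(1).tolist(),np.mean(f,0))
crop(t["frame"],210,200,60,80,9,"pics/p1.png")
crop(s["frame"],200,300,80,100,7,"pics/p2.png")
E
```

```text
25.9 [ 0.46913546 -0.22116831  0.03357139] [7.4, 7.7, 6.6, 7.2, 7.2, 7.4, 6.5, 6.6, 7.4, 6.2, 6.9, 7.8, 5.9, 7.5, 6.8, 6.3, 6.7, 7.3, 6.9, 6.4, 6.5, 7.1, 6.3] [ 0.36469479  6.89090481 -2.71147372]
```

View pics/p1.png

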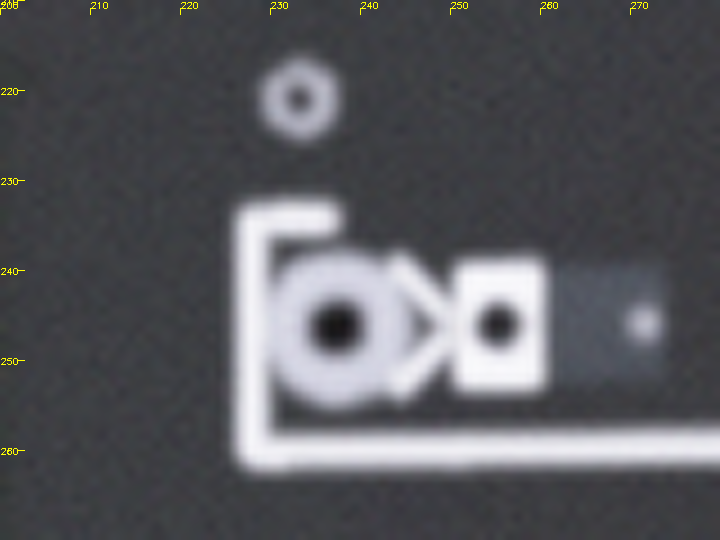

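View pics/p2.png

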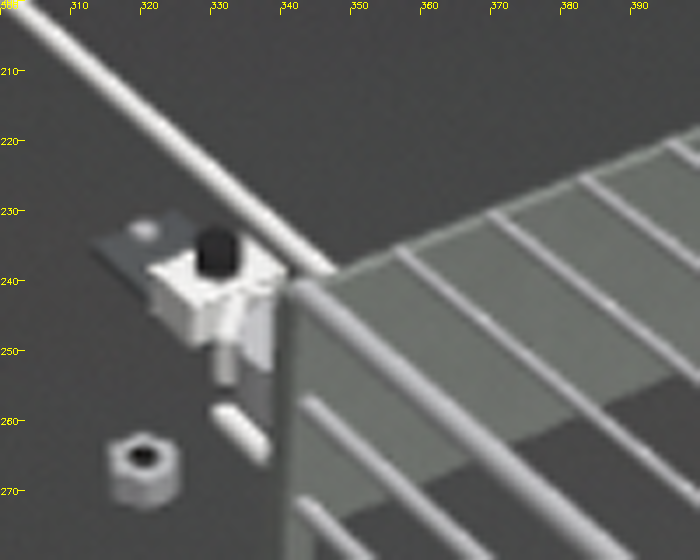

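>>> {"method": "servo_tool", "body": {
  "commands": [
    {"linear": [0.5,0,0],"angular": [0,0,0],"gripper": -1},
    {"linear": [1.2,0,0],"angular": [0,0,0],"gripper": -1},
    {"linear": [2,0,0],"angular": [0,0,0],"gripper": -1},
    {"linear": [4,0,0],"angular": [0,0,0],"gripper": -1},
    {"linear": [7,0,0],"angular": [0,0,0],"gripper": -1},
    {"linear": [10,0,0],"angular": [0,0,0],"gripper": -1},
    {"linear": [12,0,0],"angular": [0,0,0],"gripper": -1},
    {"linear": [12,0,0],"angular": [0,0,0],"gripper": -1}
  ]
}}

```text
time_s: 26.75
position: [0.4695, -0.2097, 0.0338]
tool_rot: [[0.008, 1.0, -0.0], [1.0, -0.008, 0.0], [0.0, -0.0, -1.0]]
ft_force: [0.1, 0.7, -2.5]
grip_width: 0.025
```

```bash
python3 - <<'E'
from h import *;from rig import env
from crop import crop
t=env.get_image("top");o=env.observe();print(o["position"],o["ft_force"])
crop(t["frame"],210,200,60,80,9,"pics/q1.png")
E
```

```text
[ 0.4695627  -0.20990011  0.03386928] [-0.16030338  0.90969624 -1.75561106]
```

View pics/q1.png

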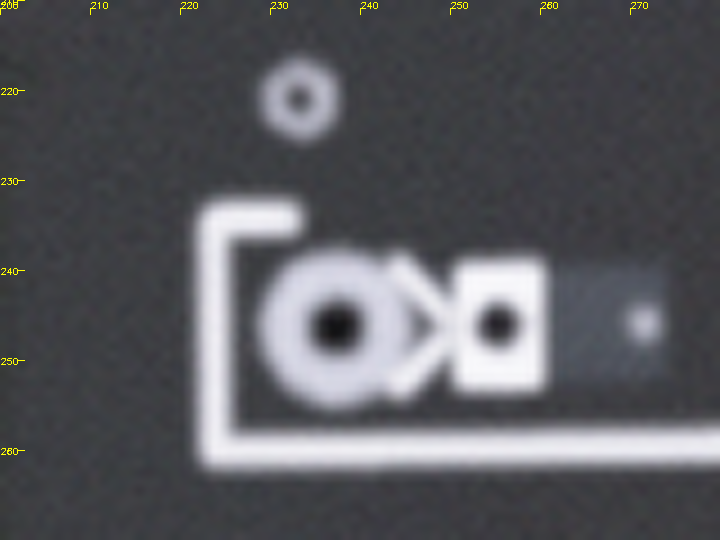

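The crossbar is clear of the coupling, which stayed seated at (237,246). I'll lift and retreat.

>>> {"method": "servo_tool", "body": {
  "commands": [
    {"linear": [0,0,-3],"angular": [0,0,0],"gripper": -1},
    {"linear": [0,0,-10],"angular": [0,0,0],"gripper": -1},
    {"linear": [0,0,-22],"angular": [0,0,0],"gripper": -1},
    {"linear": [0,0,-36],"angular": [0,0,0],"gripper": -1},
    {"linear": [0,0,-50],"angular": [0,0,0],"gripper": -1},
    {"linear": [0,0,-64],"angular": [0,0,0],"gripper": -1},
    {"linear": [0,0,-75],"angular": [0,0,0],"gripper": -1},
    {"linear": [0,0,-80],"angular": [0,0,0],"gripper": -1},
    {"linear": [-5,-3,-80],"angular": [0,0,0],"gripper": -1},
    {"linear": [-18,-12,-80],"angular": [0,0,0],"gripper": -1},
    {"linear": [-36,-24,-80],"angular": [0,0,0],"gripper": -1},
    {"linear": [-54,-36,-80],"angular": [0,0,0],"gripper": -1},
    {"linear": [-72,-48,-80],"angular": [0,0,0],"gripper": -1},
    {"linear": [-90,-60,-80],"angular": [0,0,0],"gripper": -1},
    {"linear": [-108,-72,-80],"angular": [0,0,0],"gripper": -1},
    {"linear": [-122,-82,-80],"angular": [0,0,0],"gripper": -1},
    {"linear": [-129,-87,-80],"angular": [0,0,1],"gripper": -1},
    {"linear": [-131,-88,-80],"angular": [0,0,4],"gripper": -1},
    {"linear": [-131,-88,-80],"angular": [0,0,9],"gripper": -1},
    {"linear": [-131,-88,-80],"angular": [0,0,15],"gripper": -1}
  ]
}}

```text
time_s: 28.8
position: [0.3802, -0.3401, 0.1134]
tool_rot: [[0.271, 0.962, -0.001], [0.962, -0.271, 0.001], [0.001, -0.001, -1.0]]
ft_force: [-0.1, 0.3, -1.9]
grip_width: 0.0247
```

>>> {"method": "servo_tool", "body": {
  "commands": [
    {"linear": [0,0,0],"angular": [0,0,6],"gripper": -1},
    {"linear": [0,0,0],"angular": [0,0,12],"gripper": -1},
    {"linear": [0,0,0],"angular": [0,0,18],"gripper": -1},
    {"linear": [0,0,0],"angular": [0,0,24],"gripper": -1},
    {"linear": [0,0,0],"angular": [0,0,30],"gripper": -1},
    {"linear": [0,0,0],"angular": [0,0,36],"gripper": -1},
    {"linear": [0,0,0],"angular": [0,0,42],"gripper": -1},
    {"linear": [0,0,0],"angular": [0,0,48],"gripper": -1},
    {"linear": [0,0,0],"angular": [0,0,53],"gripper": -1},
    {"linear": [0,0,0],"angular": [0,0,57],"gripper": -1},
    {"linear": [0,0,0],"angular": [0,0,58.5],"gripper": -1},
    {"linear": [0,0,0],"angular": [0,0,58.5],"gripper": -1}
  ]
}}

```text
time_s: 30.0
position: [0.3803, -0.34, 0.1135]
tool_rot: [[0.961, 0.276, -0.0], [0.276, -0.961, 0.001], [-0.0, -0.001, -1.0]]
ft_force: [-0.8, 1.0, -2.1]
grip_width: 0.0248
```

```bash
python3 - <<'E'
from h import *;from rig import env
t=env.get_image("top");s=env.get_image("scene");o=env.observe();print(o["position"],o["ft_force"],target(env,(.441,-.28,.032),16))
cv2.imwrite("pics/r1.png",t["frame"]);cv2.imwrite("pics/r2.png",s["frame"])
E
```

```text
[ 0.3803748  -0.34010977  0.11366412] [-0.12927462  1.15943757 -1.69767686] ([74.9, -40.9, 81.7], [-0.02, 0.01, 0.09])
```

View pics/r1.png

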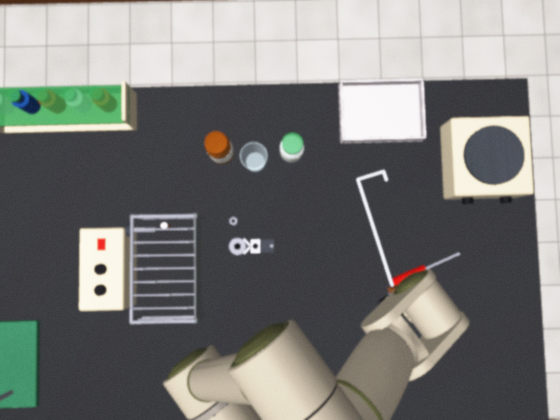

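View pics/r2.png

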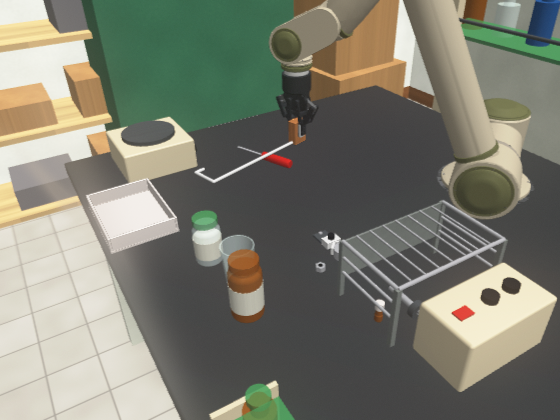

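>>> {"method": "servo_tool", "body": {
  "commands": [
    {"linear": [8,-4,0],"angular": [0,0,0],"gripper": -1},
    {"linear": [24,-13,0],"angular": [0,0,0],"gripper": -1},
    {"linear": [42,-23,0],"angular": [0,0,0],"gripper": -1},
    {"linear": [60,-33,0],"angular": [0,0,0],"gripper": -1},
    {"linear": [72,-39,0],"angular": [0,0,0],"gripper": -1},
    {"linear": [75,-41,4],"angular": [0,0,0],"gripper": -1},
    {"linear": [75,-41,16],"angular": [0,0,0],"gripper": -1},
    {"linear": [75,-41,32],"angular": [0,0,0],"gripper": -1},
    {"linear": [75,-41,48],"angular": [0,0,0],"gripper": -1},
    {"linear": [75,-41,62],"angular": [0,0,0],"gripper": -1},
    {"linear": [75,-41,73],"angular": [0,0,0],"gripper": -1},
    {"linear": [75,-41,78],"angular": [0,0,0],"gripper": -1},
    {"linear": [75,-41,80],"angular": [0,0,0],"gripper": -1},
    {"linear": [75,-41,81],"angular": [0,0,0],"gripper": -1},
    {"linear": [75,-41,81],"angular": [0,0,0],"gripper": -1}
  ]
}}

```text
time_s: 31.6
position: [0.4413, -0.2803, 0.0332]
tool_rot: [[0.961, 0.276, 0.001], [0.276, -0.961, -0.001], [0.0, 0.001, -1.0]]
ft_force: [-0.0, 0.5, -1.6]
grip_width: 0.0248
```

>>> {"method": "servo_tool", "body": {
  "commands": [
    {"linear": [0,0,0.5],"angular": [0,0,0],"gripper": -1},
    {"linear": [0,0,0.8],"angular": [0,0,0],"gripper": -1},
    {"linear": [0,0,0.8],"angular": [0,0,0],"gripper": -1}
  ]
}}

```text
time_s: 31.9
position: [0.4412, -0.2802, 0.0322]
tool_rot: [[0.961, 0.276, 0.0], [0.276, -0.961, -0.0], [0.0, 0.0, -1.0]]
ft_force: [-0.5, 0.4, -2.1]
grip_width: 0.0246
```

>>> {"method": "servo_tool", "body": {
  "commands": [
    {"linear": [0,0,0.4],"angular": [0,0,0],"gripper": -1},
    {"linear": [0,0,0.7],"angular": [0,0,0],"gripper": -1},
    {"linear": [0,0,0.7],"angular": [0,0,0],"gripper": -1}
  ]
}}

```text
time_s: 32.2
position: [0.4412, -0.2802, 0.0315]
tool_rot: [[0.961, 0.276, 0.0], [0.276, -0.961, -0.0], [0.0, 0.0, -1.0]]
ft_force: [-1.0, -0.1, 1.5]
grip_width: 0.025
```

Fz went from about -2 N to +1.5 N, so the handle is on the bench. I'll open to about 50 mm and rise.

>>> {"method": "servo_tool", "body": {
  "commands": [
    {"linear": [0,0,0],"angular": [0,0,0],"gripper": -0.1},
    {"linear": [0,0,0],"angular": [0,0,0],"gripper": 0.2},
    {"linear": [0,0,0],"angular": [0,0,0],"gripper": 0.2},
    {"linear": [0,0,0],"angular": [0,0,0],"gripper": 0.2},
    {"linear": [0,0,0],"angular": [0,0,0],"gripper": 0.2},
    {"linear": [0,0,0],"angular": [0,0,0],"gripper": 0.2},
    {"linear": [0,0,-4],"angular": [0,0,0],"gripper": 0.2},
    {"linear": [0,0,-15],"angular": [0,0,0],"gripper": 0.2},
    {"linear": [0,0,-35],"angular": [0,0,0],"gripper": 0.2},
    {"linear": [0,0,-60],"angular": [0,0,0],"gripper": 0.2},
    {"linear": [0,0,-90],"angular": [0,0,0],"gripper": 0.2},
    {"linear": [0,0,-120],"angular": [0,0,0],"gripper": 0.2},
    {"linear": [-15,0,-140],"angular": [0,0,0],"gripper": 0.2},
    {"linear": [-50,15,-150],"angular": [0,0,0],"gripper": 0.2},
    {"linear": [-90,35,-150],"angular": [0,0,0],"gripper": 0.2},
    {"linear": [-120,50,-150],"angular": [0,0,0],"gripper": 0.2},
    {"linear": [-140,60,-150],"angular": [0,0,0],"gripper": 0.2},
    {"linear": [-140,60,-150],"angular": [0,0,0],"gripper": 0.2},
    {"linear": [-140,60,-150],"angular": [0,0,0],"gripper": 0.2}
  ]
}}

```text
time_s: 34.1
position: [0.3232, -0.3763, 0.1819]
tool_rot: [[0.961, 0.275, 0.001], [0.275, -0.961, -0.0], [0.0, 0.001, -1.0]]
ft_force: [-0.6, 0.8, -0.1]
grip_width: 0.0511
```

```bash
python3 - <<'E'
from h import *;from rig import env
from crop import crop
t=env.get_image("top");s=env.get_image("scene");o=env.observe();print(o["time_s"],o["position"],o["ft_force"],o["qvel"])
cv2.imwrite("pics/s1.png",t["frame"]);cv2.imwrite("pics/s2.png",s["frame"])
crop(t["frame"],210,200,60,80,9,"pics/s3.png")
print("coup",back(t,[[237,246.2]],.022).round(4))
E
```

```text
34.2 [ 0.32376325 -0.37577304  0.18169225] [-0.18846698 -0.00142209 -0.2084456 ] [ 0.5025012   0.23269483  0.03810383 -0.0504745  -0.15103222 -0.18198087]
coup [[0.5086 0.0533 0.022 ]]
```

View pics/s1.png

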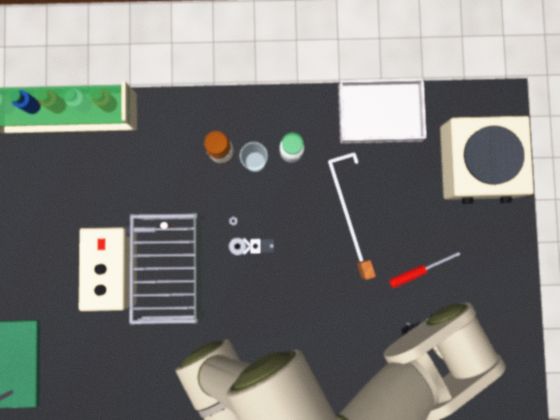

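View pics/s2.png

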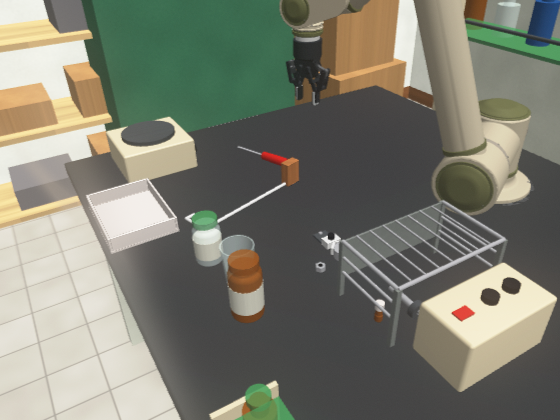

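View pics/s3.png

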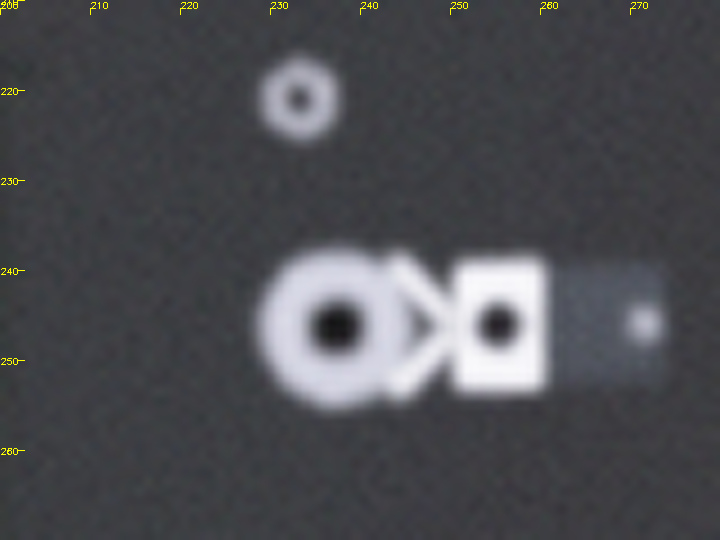

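The coupling sits in the V at (237,246), touching both flanks symmetrically. The rod lies flat on the bench with its handle at (367,270), the bystanders are where they were, and the arm is clear.

```bash
python3 -c "
from rig import env
print(env.close_job())"
```

```text
the job is handed in; nothing more can be done
None
```

The coupling is seated in the V, the rod is lying flat on the open bench, and I handed the job in at about 34 s of the 72 s allowed.

- **Retrieval:** I gripped the rod by its handle, passed the hook under the panel and over the coupling, then lowered it behind. I drew the coupling straight out, then nudged it sideways onto the V's centre line. The first corrective nudge didn't move it, because the rod gave about 2 mm sideways, so I pushed farther and it lined up.
- **Pull home:** The wrist force first held at about 6.3 N for roughly a second, then at 6.9 N (readings 5.9 to 7.8 N) for more than a second. These readings include about 1–2 N of sliding drag. Position stopped advancing while the force kept rising, which is what a seated coupling should do.
- **Last checks:** The coupling's centre was at world (0.509, 0.053) m, which is about 7 mm in the guard's frame, within the stated 0 to 14 mm home range. It touched both flanks symmetrically and did not move when the hook was released. The rod is back where it started, more than 0.25 m from the coupling and the guard.
- **Guard and bystanders:** The bystanders showed no visible movement. The readings I took showed no contact with the guard, though the force was not logged continuously.
- **Detector errors:** The image detector twice gave wrong results for the coupling once it was near the hook, so I measured its position directly from the images. The position estimates are good to about 2 mm.

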